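# Turn a stereo's side panel over on the tipping ramp and hang it on the pin stand

### The job

The wooden side panel of a stereo lies with its two dowel holes up. Lean it on the slope of the tipping ramp, holes outward, and let go of it there, then tip it over so that it lands on its other face, flat on the ramp's landing board; then pick it up and set it on the finishing stand with both pins fully in its holes and its plain face up, ready for oiling, and let go. Leave the mug, the jar and the wood offcut where they stand.

Things in the scene. Friction and masses are not known exactly. Their poses are not given: they have to be found in the camera images.
- panel: Mid-brown wooden panel, 140 (x) x 62 (y) x 18 (z) mm, about 0.16 kg (varies). Origin: centre of its plain face; z points from there to the holed face: up at the start (it lies flat on the bench), down once turned over. In the holed face: two blind round holes 12 mm wide, 13 mm deep, at x = -45 and +45 mm, y = 0. Symmetric end for end.
- ramp: Fixed plywood tipping ramp. Origin: on the bench, middle of the toe line where the plane of the slope meets the bench; +x: horizontally uphill (roughly away from the robot), y across, z up. The slope, a board 110 mm wide and 10 thick on a strut, has its upper surface rising at 40 degrees towards +x, up to x = 77, z = 64 mm. The landing board, 130 mm wide and 12 thick, lies from x = 0 to -185 mm.
- ramp_stop (a point): Middle of the landing board's upper edge at the toe line, 12 mm above the bench; axes as the ramp's. This edge stops the lower end of a panel laid lengthwise on the slope, and is what the panel pivots on when it is tipped over on to the landing board.
- ramp_top (a point): Middle of the top edge of the slope's upper surface, 100 mm up the slope; axes as the ramp's. A panel laid lengthwise down to the stop overhangs it by 48 mm (its top end at ramp x = 113, z = 95 mm); its overhanging back can be pushed up and over towards ramp -x from behind, in an arc about the stop; a level push tends to jam.
- stand: Fixed wooden finishing stand, a block 160 (x) x 44 (y) x 24 (z) mm on the bench, narrower than the panel. Origin: centre of its underside. Two upright steel pins, 9 mm thick and 11 mm high with tapered tips, stand on its top at x = -45 and +45 mm, y = 0.
- stand_seat (a point): Centre of the stand's top face, midway between the feet of the pins, 24 mm above the bench; axes as the stand's. Seated, the panel's origin is 18 mm above it, the panel lengthwise along the stand, either end first.
- mug: Bystander: white mug, 80 mm across, 90 mm high, upright. Origin: centre of its underside.
- jar: Bystander: closed amber glass jar, 70 mm across, 110 mm high, upright. Origin: centre of its underside.
- offcut: Bystander: pale wood offcut, 120 x 90 x 25 mm, flat on the bench. Origin: centre of its underside.
Things that resemble listed ones, but are neither listed nor needed, are in the scene too. Leave any pink or white look-alike of the stand alone.

How it is judged:
By the outcome, as a careful person would: the job done as asked, in the order asked, and still so for the second after the job is handed in, with the robot touching nothing.
It also fails if it takes over 72 s, if anything falls off the work surface, if the arm or the gripper's body presses on something with over 40 N, if the wrist force passes 120 N, or if a joint passes its speed limit or range.

### The arm

A 6-joint arm with a two-finger parallel gripper is mounted at the origin on the work surface. World frame = base frame: x ahead of the robot, y to its left, z up, the work surface at z = 0. Lengths are in m, angles in rad, forces in N, time in s.
With the tool pointing down it reaches from about 0.35 to 0.85 m from the base axis. Payload 8.1 kg.
Tool frame: the origin (TCP) lies between the finger pads; the fingertips stand 8 mm ahead of it and the grasp point (between the pads) lies 11 mm behind it (robot.tip_reach is the y of the fingertips in the tool frame, in m); y points along the fingers, z is the direction in which the jaws open and shut, and the axes are right-handed (so a half turn about y gives the same grasp; the last joint's range is limited). The gripper opens to 93 mm and grips with 3 to 60 N. Pads are 15 mm wide; open, the fingers measure 128 mm over their backs; the gripper's body (75 mm by 188 mm) begins 65 mm behind the grasp point.
Start: joints at [1.241, 0.13, 1.488, -0, 1.523, -0.085], TCP at [0.145, 0.582, 0.195] pointing down, gripper open.
Joint ranges: [-2.96, 2.96], [-0.89, 2.26], [0.02, 2.5], [-1.34, 4.48], [0, 2.73], [-2.66, 2.66]. Speed limits (rad/s): [2.39, 2.39, 2.79, 3.14, 3.14, 3.14].

### API

Orientations are given as a rotation vector (axis times angle).
In Python, from plant import robot gives the robot as it stands.
- The arm moves only by the tool carry_out, never from a script. Its argument "increments" is a list of rows, each an object with "linear": the shift along the tool's x, y, z in m, a list of three; "yaw": the turn about the tool's y in rad. A call has 1 to 5 rows; each row is the pose to reach, as a shift and turn from the pose measured when the call began, along the tool's axes at that moment; what a row does not reach only later rows make up. A row lasts 1/8 s, in which the tool goes at most 62.5 mm and 10.7 degrees, less where a joint would pass 70% of its speed; a pose out of reach is approached as far as the arm can. A call with a gripper value outside its range is refused whole. "gripper" is the opening, from 0 (shut) to 1 (fully open), set as the call begins (left out, the last holds). The fingers move at their own pace and stop on an object; "newtons" is the grip in N (left out, the last holds). Time passes only in rows, so rows that repeat a pose let the fingers close. It gives the time, the measured TCP pose, the force and the opening at its end, in the units of the state.
- robot.read_state(): the state, without advancing time (a new reading comes with each control period).
- robot.read_camera(name): name is "side" or "top" or "wrist"; returns the picture (400x640x3 uint8, blue, green, red); there is no depth.
- robot.camera_params(name): a dict with "fov_y" (degrees; the focal length in pixels is half the picture's height over the tangent of half this angle, whatever the lens; pixels are square), "cx", "cy" (the principal point, pixels), "R" (3x3) and "t" (3): a world point X has camera coordinates R X + t. Camera axes: x right, y down, z forward; pixel columns grow to the right and rows downward; lengths in m; the calibration is good to about 2 mm. A picture is of the moment at which its call begins: read the wrist's pose just before it. camera_params takes no time and is no camera call; for the wrist camera it gives the pose at the moment of the call.
- robot.close_job(): hands the job in, once; it reports no verdict.
The state is a dict: "t": time; "q": joint angles; "dq": joint speeds; "joint_torque": joint torques, N m; "tool_pos": TCP position; "orientation": TCP orientation; "force": force on the tool from outside, world axes, zero at the start; "wrist_torque": the same for the moment, N m; "opening": finger opening in m.
Only numpy, scipy, OpenCV 4.12 (cv2) and the standard library are available. Lean on these libraries where they do the work, as an engineer would, in place of code of your own. Each camera call takes 0.05 s, during which the arm holds its last target.

## Working session

There is one attempt and no reset: what is moved stays moved. The work goes in short steps, Python scripts to look and compute and a tool call to move; the robot and the scene stay as the last step left them, time stands still between calls to the robot, and variables do not carry over. Pictures are saved under pics/ and viewed, and the job is handed in when it is done.

Besides the shell and the picture viewer there is one more tool, called after "Request:" by a JSON object that holds its "api" and its "payload". carry_out: Moves the arm, as the interface text tells. Its arguments: {"type":"object","properties":{"increments":{"type":"array","items":{"type":"object","properties":{"linear":{"type":"array","items":{"type":"number"}},"yaw":{"type":"number"}}}},"gripper":{"type":"number"},"newtons":{"type":"number"}},"required":["increments"]}

```bash
ls; mkdir -p pics; python3 - <<'E'
from plant import robot
import cv2
print(robot.read_state())
for n in ("top","side","wrist"):
    p=robot.camera_params(n); print(n,p)
    cv2.imwrite(f"pics/{n}0.png",robot.read_camera(n))
print(robot.tip_reach)
E
```

```text
pics
{'t': 0.0, 'q': array([ 1.24060744e+00,  1.31167647e-01,  1.48928029e+00, -2.47253147e-06,
        1.52298817e+00, -8.54013648e-02]), 'dq': array([-0.00010566, -0.00053211, -0.00040962, -0.0003396 , -0.00099907,
        0.00193361]), 'joint_torque': array([-7.64043543e-04, -5.59851873e+01, -4.91761708e+01,  7.67472899e-02,
        3.53988656e-02, -1.80213797e-04]), 'tool_pos': array([0.14519065, 0.58153607, 0.19368306]), 'orientation': array([-1.56404641,  0.19251384, -0.19191888]), 'force': array([-1.12747008,  0.36652937,  0.1056639 ]), 'wrist_torque': array([-0.06720615,  0.0274783 , -0.04266113]), 'opening': 0.09300318733310038}
top {'fov_y': 53.540890435639426, 'cx': 315.03725501965226, 'cy': 199.04438655895717, 'R': array([[-0.02404219, -0.99970827, -0.00231138],
       [-0.98168785,  0.02404573, -0.18897291],
       [ 0.18897336, -0.00227426, -0.98197958]]), 't': array([0.0451827 , 0.52078918, 0.97444319])}
side {'fov_y': 47.12879823165367, 'cx': 321.02004590498854, 'cy': 190.30329994741325, 'R': array([[ 0.99979801, -0.02005305,  0.0013457 ],
       [-0.01431407, -0.7574679 , -0.65271547],
       [ 0.01410826,  0.65256437, -0.75760194]]), 't': array([-0.5034077 ,  0.07133145,  1.39667081])}
wrist {'fov_y': 58.87665809145053, 'cx': 320.86278256869247, 'cy': 196.99148446566457, 'R': array([[ 0.2435694 ,  0.9698819 , -0.00174328],
       [ 0.93441326, -0.23417965,  0.26838733],
       [ 0.25989577, -0.06699988, -0.9633095 ]]), 't': array([-0.59904993, -0.03077649,  0.3901735 ])}
0.008
```

View pics/top0.png

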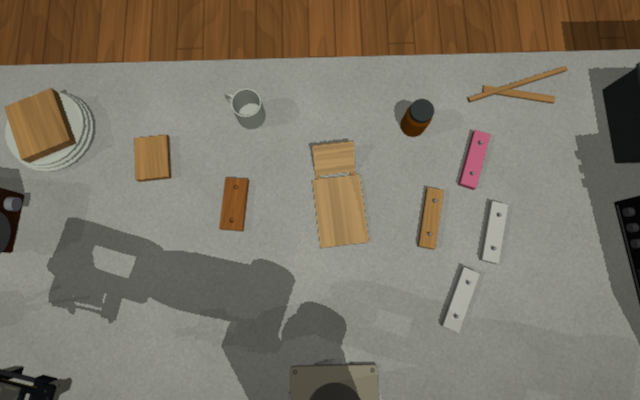

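View pics/side0.png

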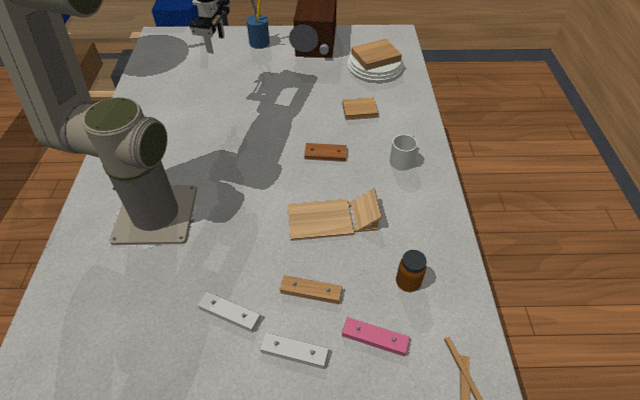

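View pics/wrist0.png

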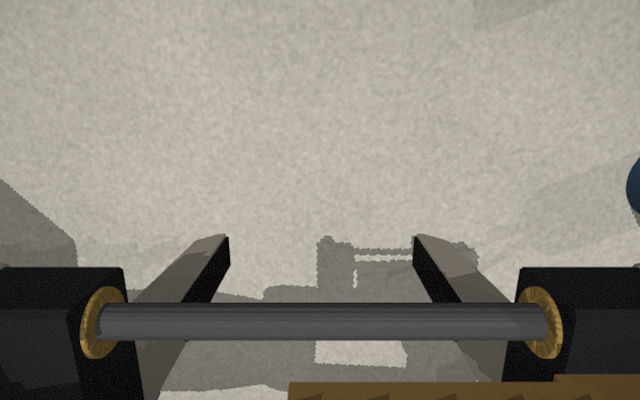

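```bash
cat > h.py <<'E'
import numpy as np, cv2
from scipy.spatial.transform import Rotation as Rn
def K(p,h=400):
    f=h/2/np.tan(np.radians(p["fov_y"])/2); return f
def ray(p,uv,z):
    f=K(p); uv=np.atleast_2d(np.asarray(uv,float))
    d=np.c_[(uv[:,0]-p["cx"])/f,(uv[:,1]-p["cy"])/f,np.ones(len(uv))]@p["R"]
    c=-p["R"].T@p["t"]
    return c+d*((z-c[2])/d[:,2])[:,None]
def proj(p,X):
    c=np.atleast_2d(X)@p["R"].T+p["t"]; f=K(p)
    return np.c_[f*c[:,0]/c[:,2]+p["cx"],f*c[:,1]/c[:,2]+p["cy"]]
def big(img,x0,y0,x1,y1,s,name):
    cv2.imwrite(name,cv2.resize(img[y0:y1,x0:x1],None,fx=s,fy=s,interpolation=cv2.INTER_CUBIC))
def tool(st): return Rn.from_rotvec(st["orientation"]).as_matrix()
def inc(st,pos,yawdir=None):
    """linear increment (tool axes) to world pos; yaw so that jaw axis z lies along heading yawdir (world rad, mod pi)"""
    R=tool(st); l=R.T@(np.asarray(pos)-st["tool_pos"])
    y=None
    if yawdir is not None:
        d=R.T@np.array([np.cos(yawdir),np.sin(yawdir),0]) # turn about y takes z to (sin a,0,cos a)
        y=np.arctan2(d[0],d[2]); y=(y+np.pi/2)%np.pi-np.pi/2
    return l.round(4),y
E
python3 - <<'E'
import cv2,numpy as np
from h import *
a=cv2.imread('pics/top0.png'); s=cv2.imread('pics/side0.png')
big(a,200,120,460,280,3,'pics/t0b.png'); big(s,260,120,460,320,3,'pics/s0b.png')
from plant import robot
print(tool(robot.read_state()).round(4))
hsv=cv2.cvtColor(a,cv2.COLOR_BGR2HSV)
for u,v in [(235,204),(340,215),(335,155),(430,218),(300,300),(220,180)]: print(u,v,hsv[v,u])
E
```

```text
[[ 9.702e-01 -4.000e-04  2.424e-01]
 [-2.424e-01 -1.400e-03  9.702e-01]
 [-1.000e-04 -1.000e+00 -1.400e-03]]
235 204 [ 14 180 133]
340 215 [ 17 116 154]
335 155 [ 18 116 165]
430 218 [ 17 141 150]
300 300 [ 30  14 145]
220 180 [ 33  16 146]
```

View pics/t0b.png

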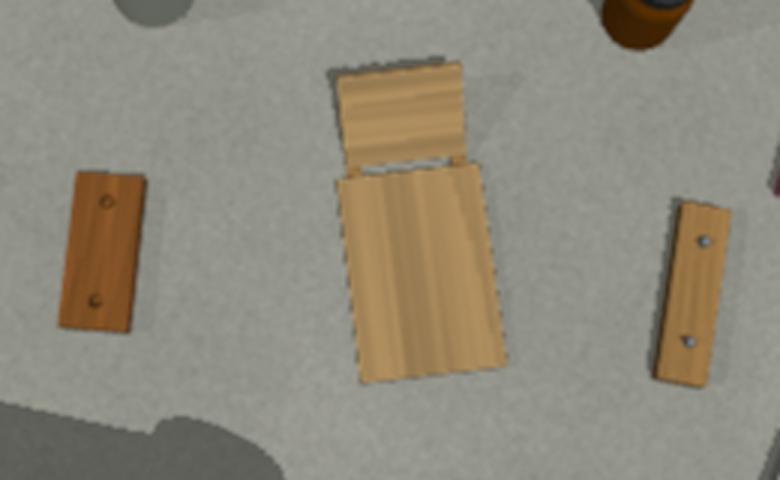

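View pics/s0b.png

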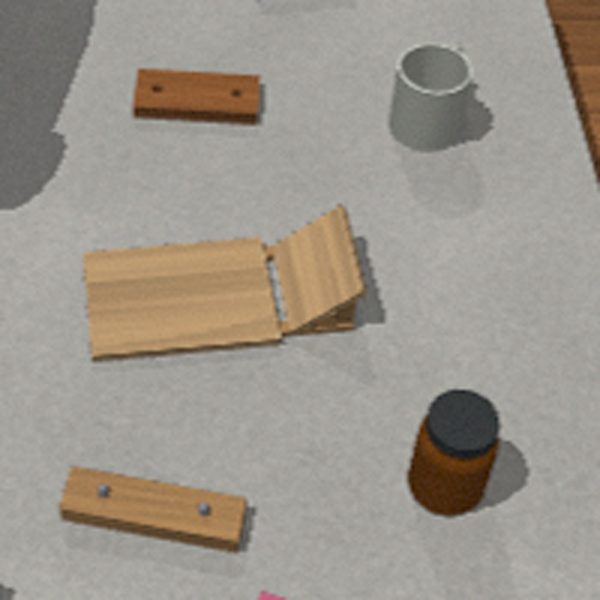

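```bash
python3 - <<'E'
import cv2,numpy as np
from h import *
from plant import robot
for n in("top","side"):
    a=cv2.imread(f'pics/{n}0.png');p=robot.camera_params(n)
    S=4; b=cv2.resize(a,None,fx=S,fy=S,interpolation=cv2.INTER_CUBIC)
    hsv=cv2.cvtColor(b,cv2.COLOR_BGR2HSV)
    m=((hsv[...,1]>75)&(hsv[...,0]<25)).astype(np.uint8)*255
    cs,_=cv2.findContours(m,cv2.RETR_EXTERNAL,cv2.CHAIN_APPROX_NONE)
    for c in cs:
        if cv2.contourArea(c)<8000: continue
        r=cv2.minAreaRect(c); ctr=np.array(r[0])/S
        if not(200<ctr[0]<460 and 120<ctr[1]<320): continue
        q=cv2.approxPolyDP(c,10,True)[:,0]; q=(q+.5)/S-.5
        print(n,ctr.round(1),cv2.contourArea(c)/16)
        for z in (.012,.018,.024): print(z,[tuple(x) for x in ray(p,q,z)[:,:2].round(4)])
        # dark / grey features inside
        M=np.zeros_like(m); cv2.drawContours(M,[c],-1,255,-1); M=cv2.erode(M,np.ones((13,13)))
        med=np.median(hsv[M>0],axis=0)
        f=((M>0)&((hsv[...,1]<75)|(hsv[...,2]<med[2]*.7))).astype(np.uint8)
        nn,_,st,ce=cv2.connectedComponentsWithStats(f)
        for i in range(1,nn):
            if 20<st[i,4]<1500: 
                u=(ce[i]+.5)/S-.5; print('  feat',u.round(1),st[i,4],*[ray(p,u,z)[0,:2].round(4) for z in(.018,.024,.033)])
E
```

```text
top [430.5 218.1] 1080.96875
0.012 [(np.float64(0.555), np.float64(-0.2709)), (np.float64(0.3995), np.float64(-0.232)), (np.float64(0.3894), np.float64(-0.2744)), (np.float64(0.5436), np.float64(-0.3125))]
0.018 [(np.float64(0.5537), np.float64(-0.2692)), (np.float64(0.3991), np.float64(-0.2305)), (np.float64(0.389), np.float64(-0.2727)), (np.float64(0.5424), np.float64(-0.3105))]
0.024 [(np.float64(0.5523), np.float64(-0.2674)), (np.float64(0.3987), np.float64(-0.2289)), (np.float64(0.3887), np.float64(-0.2709)), (np.float64(0.5411), np.float64(-0.3085))]
  feat [434.1 200.1] 197 [ 0.5171 -0.2843] [ 0.516  -0.2825] [ 0.5144 -0.2797]
  feat [429.  233.4] 203 [ 0.429  -0.2638] [ 0.4285 -0.2621] [ 0.4276 -0.2595]
top [233.9 203.9] 1248.65625
0.012 [(np.float64(0.5961), np.float64(0.2733)), (np.float64(0.4569), np.float64(0.2885)), (np.float64(0.4488), np.float64(0.2276)), (np.float64(0.5855), np.float64(0.2115))]
0.018 [(np.float64(0.5946), np.float64(0.2719)), (np.float64(0.4562), np.float64(0.2871)), (np.float64(0.4481), np.float64(0.2265)), (np.float64(0.584), np.float64(0.2105))]
0
[... 4617 characters left out ...]
0.2915)), (np.float64(0.4546), np.float64(0.2152)), (np.float64(0.5872), np.float64(0.2045)), (np.float64(0.593), np.float64(0.2803))]
0.018 [(np.float64(0.4563), np.float64(0.2852)), (np.float64(0.4548), np.float64(0.2092)), (np.float64(0.5866), np.float64(0.1986)), (np.float64(0.5924), np.float64(0.274))]
0.024 [(np.float64(0.4565), np.float64(0.2788)), (np.float64(0.4549), np.float64(0.2033)), (np.float64(0.586), np.float64(0.1927)), (np.float64(0.5918), np.float64(0.2677))]
  feat [311.8 149.1] 71 [0.4772 0.254 ] [0.4773 0.2478] [0.4773 0.2385]
  feat [338.3 150.6] 60 [0.5668 0.2453] [0.5663 0.2392] [0.5657 0.23  ]
  feat [325.  157.2] 1012 [0.521  0.2145] [0.5208 0.2085] [0.5205 0.1996]
```

```bash
python3 - <<'E'
from h import *
from plant import robot
st=robot.read_state()
print(inc(st,[.5215,.249,.12],np.radians(83.8)))
p=robot.camera_params("top")
print(ray(p,proj(p,[[.6912,-.0738,.012],[.6803,.0375,.012]]),.064))
pw=robot.camera_params("wrist"); R=tool(st); c=-pw["R"].T@pw["t"]
print("cam in tool",R.T@(c-st["tool_pos"]),"axes",(pw["R"]@R).round(3))
E
```

```text
(array([ 0.4457,  0.0742, -0.2314]), np.float64(-0.13662462641806572))
[[ 0.67310894 -0.06838457  0.064     ]
 [ 0.66275216  0.03736858  0.064     ]]
cam in tool [-7.42948874e-02 -1.89263001e-01  4.19625612e-05] axes [[ 0.001  0.     1.   ]
 [ 0.963 -0.268 -0.001]
 [ 0.268  0.963 -0.   ]]
```

Request:
{"api": "carry_out", "payload": {"increments": [{"linear": [0.446, 0.074, -0.231], "yaw": -0.137}, {"linear": [0.446, 0.074, -0.231], "yaw": -0.137}, {"linear": [0.446, 0.074, -0.231], "yaw": -0.137}, {"linear": [0.446, 0.074, -0.231], "yaw": -0.137}, {"linear": [0.446, 0.074, -0.231], "yaw": -0.137}], "gripper": 1}}

```text
t: 0.78
tool_pos: [0.3781, 0.3758, 0.1484]
orientation: [-1.57, 0.085, -0.084]
force: [1.2, 0.5, -0.3]
opening: 0.093
```

```bash
python3 - <<'E'
from h import *
from plant import robot
st=robot.read_state()
print(st["t"],st["tool_pos"],inc(st,[.5215,.249,.12],np.radians(83.8)))
E
```

```text
0.775 [0.37810946 0.37582593 0.14844848] (array([ 0.1562,  0.0285, -0.1106]), np.float64(0.0005752512044487901))
```

Request:
{"api": "carry_out", "payload": {"increments": [{"linear": [0.156, 0.028, -0.111], "yaw": 0}, {"linear": [0.156, 0.028, -0.111], "yaw": 0}, {"linear": [0.156, 0.028, -0.111], "yaw": 0}, {"linear": [0.156, 0.028, -0.111], "yaw": 0}, {"linear": [0.156, 0.028, -0.111], "yaw": 0}]}}

```text
t: 1.4
tool_pos: [0.521, 0.2484, 0.1201]
orientation: [-1.571, 0.087, -0.084]
force: [-0.4, 0.6, 0.4]
opening: 0.0925
```

```bash
python3 - <<'E'
from h import *
from plant import robot
st=robot.read_state(); p=robot.camera_params("wrist"); a=robot.read_camera("wrist"); cv2.imwrite("pics/w1.png",a)
np.save("w1.npy",p,allow_pickle=True)
print(st["t"],st["tool_pos"],st["dq"].round(3))
# predicted corners
e=np.array([np.cos(-.108),np.sin(-.108),0]);n=np.array([-e[1],e[0],0])
c=np.array([.5215,.249,.018]);X=[c+sx*.07*e+sy*.031*n for sx,sy in((1,1),(1,-1),(-1,-1),(-1,1))]
print(proj(p,X).round(0))
E
```

```text
1.4 [0.52102432 0.24838324 0.12009628] [ 0.039 -0.019  0.007  0.006  0.003  0.006]
[[356. 265.]
 [288. 265.]
 [283. 105.]
 [361. 104.]]
```

View pics/w1.png

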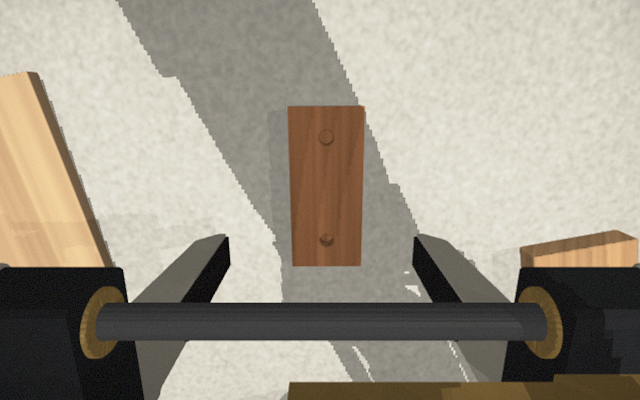

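```bash
python3 - <<'E'
from h import *
from plant import robot
p=robot.camera_params("wrist")
X=ray(p,[[288,106],[364,106],[361,266],[293,266]],.018); print(X.round(4),X.mean(0))
print(np.degrees(np.arctan2(*(((X[3]+X[2])-(X[0]+X[1]))[1::-1]))))
H=ray(p,[[326,137],[326.5,239]],.0165);print(H,H.mean(0))
st=robot.read_state()
print(inc(st,[*X.mean(0)[:2],.016],np.radians(83.8)))
E
```

```text
[[0.4497 0.2304 0.018 ]
 [0.4563 0.2907 0.018 ]
 [0.5956 0.2773 0.018 ]
 [0.589  0.2162 0.018 ]] [0.52265966 0.25365063 0.018     ]
-5.647819002128556
[[0.47752961 0.25797719 0.0165    ]
 [0.5668592  0.24900728 0.0165    ]] [0.5221944  0.25349223 0.0165    ]
(array([0.0017, 0.1044, 0.0047]), np.float64(0.0005584357517192107))
```

Request:
{"api": "carry_out", "payload": {"increments": [{"linear": [0.001, 0.06, 0.003], "yaw": -0.006}, {"linear": [0.001, 0.1, 0.003], "yaw": -0.006}, {"linear": [0.001, 0.1042, 0.003], "yaw": -0.006}, {"linear": [0.001, 0.1042, 0.003], "yaw": -0.006}]}}

```text
t: 1.95
tool_pos: [0.5219, 0.2533, 0.0177]
orientation: [-1.57, 0.079, -0.079]
force: [0.2, 0.1, 0.2]
opening: 0.0929
```

Request:
{"api": "carry_out", "payload": {"increments": [{"linear": [0, 0, 0], "yaw": 0}, {"linear": [0, 0, 0], "yaw": 0}, {"linear": [0, 0, 0], "yaw": 0}, {"linear": [0, 0, 0], "yaw": 0}], "gripper": 0, "newtons": 15}}

```text
t: 2.45
tool_pos: [0.5221, 0.2533, 0.018]
orientation: [-1.57, 0.079, -0.079]
force: [0.5, -0.3, -0.8]
opening: 0.0576
```

Request:
{"api": "carry_out", "payload": {"increments": [{"linear": [0, 0.002, 0], "yaw": 0}, {"linear": [0, 0.002, 0], "yaw": 0}]}}

```text
t: 2.7
tool_pos: [0.5218, 0.2531, 0.0156]
orientation: [-1.57, 0.079, -0.079]
force: [-0.6, 0.5, -0.1]
opening: 0.0379
```

```bash
python3 - <<'E'
from h import *
from plant import robot
st=robot.read_state(); a=robot.read_camera("wrist"); cv2.imwrite("pics/w2.png",a)
print(st)
E
```

```text
{'t': 2.7, 'q': array([ 3.63429039e-01,  2.34166888e-01,  1.71194985e+00, -4.22181986e-04,
        1.19601199e+00, -1.10671469e+00]), 'dq': array([ 0.00062838, -0.00252438, -0.0002767 ,  0.00130538,  0.00198728,
        0.00044526]), 'joint_torque': array([-1.41239286e-02, -5.61942852e+01, -4.41193342e+01,  1.63610716e-02,
        3.15192528e-02,  5.08051326e-04]), 'tool_pos': array([0.52184565, 0.253079  , 0.01559737]), 'orientation': array([-1.56993024,  0.07919268, -0.07866955]), 'force': array([-0.59378644,  0.47269783, -0.12962955]), 'wrist_torque': array([-0.0173655 , -0.01978394, -0.01244578]), 'opening': 0.03794607907605898}
```

View pics/w2.png

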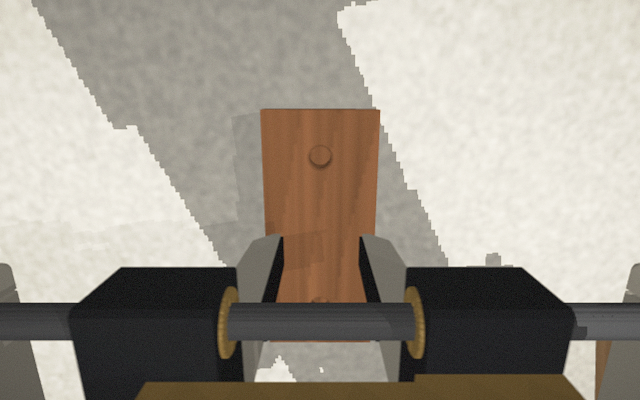

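Request:
{"api": "carry_out", "payload": {"increments": [{"linear": [0, 0, 0], "yaw": 0}, {"linear": [0, 0, 0], "yaw": 0}, {"linear": [0, 0, 0], "yaw": 0}, {"linear": [0, 0, 0], "yaw": 0}, {"linear": [0, 0, 0], "yaw": 0}], "gripper": 1}}

```text
t: 3.38
tool_pos: [0.5219, 0.2532, 0.0157]
orientation: [-1.57, 0.079, -0.079]
force: [0.9, 0.2, 0.7]
opening: 0.079
```

```bash
python3 - <<'E'
from h import *
from plant import robot
st=robot.read_state(); p=robot.camera_params("wrist");a=robot.read_camera("wrist"); cv2.imwrite("pics/w3.png",a)
cv2.imwrite("pics/s3.png",robot.read_camera("side"))
big(cv2.imread("pics/s3.png"),260,90,400,190,5,"pics/s3b.png")
print(st["t"],st["tool_pos"],st["force"],st["opening"])
# widths at panel near end row ~109: test what height gives 62mm
for z in(.005,.01,.018,.025):
    X=ray(p,[[261,109],[379,109]],z); print(z,np.linalg.norm(X[0]-X[1]),X[0],X[1])
R=tool(st)
for s in(1,-1):
  print(proj(p,st["tool_pos"]+R@np.array([[0,.008,s*.046]]).T[:,0]))
E
```

```text
3.375 [0.52190156 0.25315633 0.01571487] [0.88788389 0.23043604 0.67262732] 0.0790278819515074
0.005 0.06465222688178218 [0.45032858 0.22736625 0.005     ] [0.45688862 0.29168481 0.005     ]
0.01 0.06303579427602826 [0.45027149 0.2282001  0.01      ] [0.45666751 0.29091056 0.01      ]
0.018 0.06044950210682203 [0.45018014 0.22953425 0.018     ] [0.45631375 0.28967177 0.018     ]
0.025 0.05818649645876657 [0.45010022 0.23070164 0.025     ] [0.4560042  0.28858783 0.025     ]
[[398.70584024 228.28394899]]
[[243.41736655 228.45062673]]
```

View pics/w3.png

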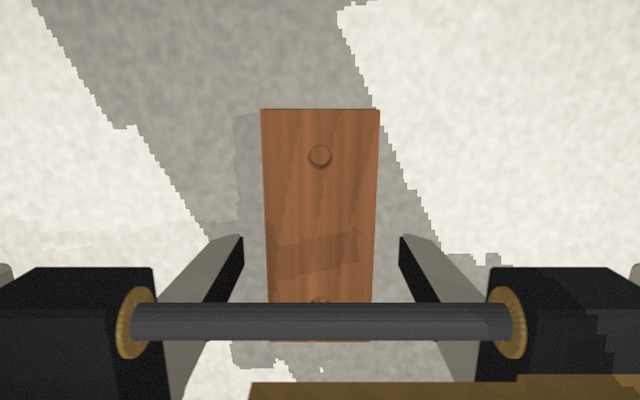

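View pics/s3b.png

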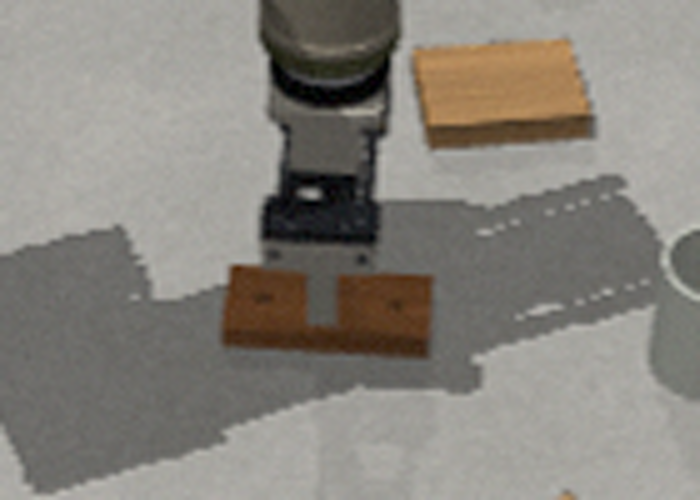

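```bash
python3 - <<'E'
from h import *
from plant import robot
st=robot.read_state(); p=robot.camera_params("side");R=tool(st)
for y in(.008,0,-.01,-.023):
  print(y,[proj(p,st["tool_pos"]+R@np.array([x,y,s*.0395+s*d]))[0].round(1) for x in(-.0075,.0075) for s,d in((-1,0),(-1,.0175))])
E
```

```text
0.008 [array([321.8, 159.4]), array([321.4, 163.2]), array([326.3, 159.7]), array([325.9, 163.4])]
0 [array([321.8, 157.7]), array([321.4, 161.5]), array([326.3, 158. ]), array([325.9, 161.7])]
-0.01 [array([321.8, 155.6]), array([321.4, 159.4]), array([326.3, 155.9]), array([325.9, 159.6])]
-0.023 [array([321.8, 152.8]), array([321.4, 156.6]), array([326.4, 153.1]), array([326. , 156.8])]
```

Request:
{"api": "carry_out", "payload": {"increments": [{"linear": [0, 0.005, 0], "yaw": 0}, {"linear": [0, 0.01, 0], "yaw": 0}, {"linear": [0, 0.01, 0], "yaw": 0}]}}

```text
t: 3.85
tool_pos: [0.5212, 0.2529, 0.0048]
orientation: [-1.57, 0.08, -0.078]
force: [-0.8, -0.4, -0.0]
opening: 0.093
```

Request:
{"api": "carry_out", "payload": {"increments": [{"linear": [0, 0.005, 0], "yaw": 0}, {"linear": [0, 0.01, 0], "yaw": 0}, {"linear": [0, 0.01, 0], "yaw": 0}]}}

```text
t: 4.22
tool_pos: [0.5206, 0.2526, -0.006]
orientation: [-1.571, 0.081, -0.077]
force: [-0.3, -0.1, -0.0]
opening: 0.0929
```

```bash
python3 - <<'E'
from h import *
from plant import robot
st=robot.read_state(); p=robot.camera_params("side");R=tool(st)
a=robot.read_camera("side");big(a,260,90,400,190,5,"pics/s4b.png")
cv2.imwrite("pics/w4.png",robot.read_camera("wrist"))
print(st["tool_pos"],robot.tip_reach)
E
```

```text
[ 0.52061496  0.25263523 -0.00596742] 0.008
```

View pics/s4b.png

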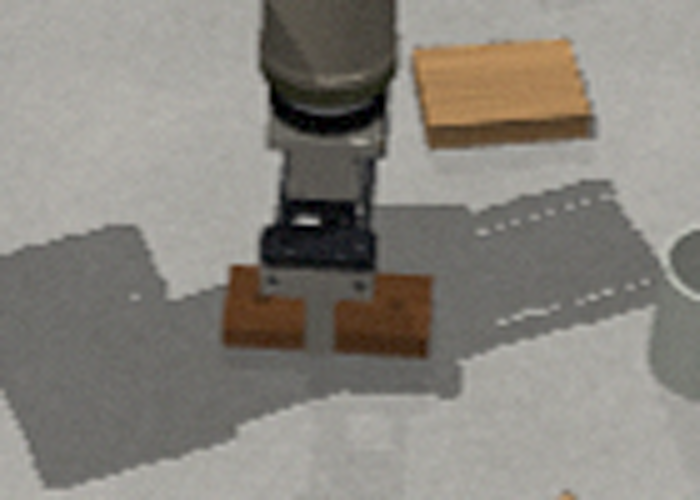

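View pics/w4.png

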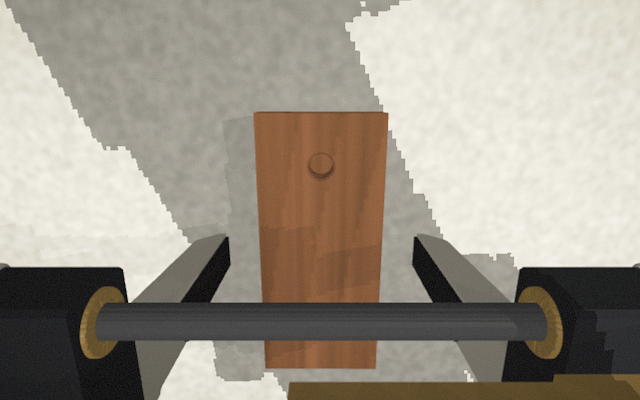

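Request:
{"api": "carry_out", "payload": {"increments": [{"linear": [0.0, 0.005, 0], "yaw": 0}, {"linear": [0.0, 0.01, 0], "yaw": 0}, {"linear": [0.0, 0.01, 0], "yaw": 0}]}}

```text
t: 4.7
tool_pos: [0.5205, 0.2526, -0.0161]
orientation: [-1.571, 0.081, -0.077]
force: [0.0, -0.0, 0.7]
opening: 0.0931
```

Request:
{"api": "carry_out", "payload": {"increments": [{"linear": [0, 0, 0], "yaw": 0}, {"linear": [0, 0, 0], "yaw": 0}, {"linear": [0, 0, 0], "yaw": 0}, {"linear": [0, 0, 0], "yaw": 0}], "gripper": 0, "newtons": 15}}

```text
t: 5.2
tool_pos: [0.5206, 0.2526, -0.0159]
orientation: [-1.571, 0.081, -0.077]
force: [0.2, 1.1, 0.9]
opening: 0.0621
```

```bash
python3 - <<'E'
from h import *
from plant import robot
st=robot.read_state(); 
cv2.imwrite("pics/w5.png",robot.read_camera("wrist"))
print(st["tool_pos"],st["opening"],st["force"])
E
```

```text
[ 0.52062253  0.25262851 -0.01593962] 0.06207883289345743 [0.17263521 1.06466736 0.89217476]
```

View pics/w5.png

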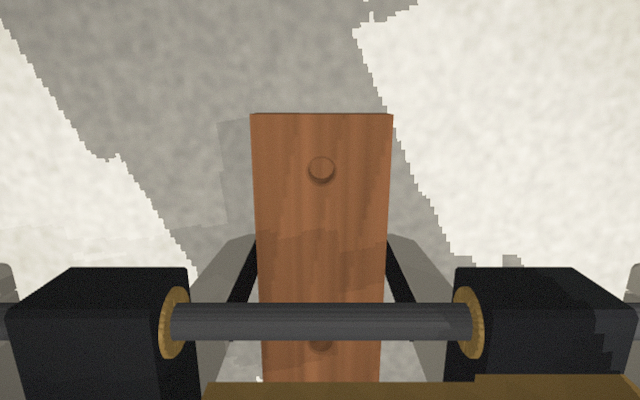

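Request:
{"api": "carry_out", "payload": {"increments": [{"linear": [0, -0.06, 0], "yaw": 0}, {"linear": [0, -0.12, 0], "yaw": 0}, {"linear": [0, -0.15, 0], "yaw": 0}, {"linear": [0, -0.15, 0], "yaw": 0}]}}

```text
t: 5.75
tool_pos: [0.5232, 0.2537, 0.1375]
orientation: [-1.568, 0.076, -0.081]
force: [0.1, -0.1, -0.1]
opening: 0.0617
```

```bash
python3 - <<'E'
from h import *
from plant import robot
st=robot.read_state(); 
p=robot.camera_params("wrist");a=robot.read_camera("wrist");cv2.imwrite("pics/w6.png",a)
print(st["tool_pos"],st["opening"],st["force"],inc(st,[.64,-.02,.14],np.radians(95.7)))
p=robot.camera_params("side"); print(ray(p,proj(p,[[.6733,.075,.012],[.6846,-.0343,.012]]),.064))
E
```

```text
[0.52322649 0.25369594 0.13749617] 0.06172816522232973 [ 0.11209257 -0.14608301 -0.13430367] (array([ 0.1436, -0.0023, -0.2606]), np.float64(-0.19985721912260068))
[[ 0.66432651  0.03017565  0.064     ]
 [ 0.67508908 -0.07392605  0.064     ]]
```

View pics/w6.png

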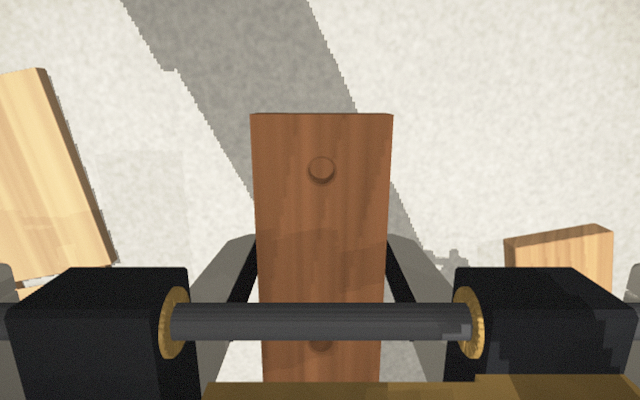

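Request:
{"api": "carry_out", "payload": {"increments": [{"linear": [0.144, -0.012, -0.26], "yaw": -0.2}, {"linear": [0.144, -0.012, -0.26], "yaw": -0.2}, {"linear": [0.144, -0.012, -0.26], "yaw": -0.2}, {"linear": [0.144, -0.012, -0.26], "yaw": -0.2}, {"linear": [0.144, -0.012, -0.26], "yaw": -0.2}]}}

```text
t: 6.42
tool_pos: [0.6378, -0.0223, 0.1434]
orientation: [-1.569, -0.073, 0.082]
force: [0.1, 0.3, -1.4]
opening: 0.0616
```

Request:
{"api": "carry_out", "payload": {"increments": [{"linear": [0, 0, 0], "yaw": 0}, {"linear": [0, 0, 0], "yaw": 0}]}}

```text
t: 6.68
tool_pos: [0.6359, -0.022, 0.1403]
orientation: [-1.568, -0.069, 0.085]
force: [0.3, 0.0, -1.3]
opening: 0.0618
```

```bash
python3 - <<'E'
from h import *
from plant import robot
st=robot.read_state(); 
p=robot.camera_params("wrist");a=robot.read_camera("wrist");cv2.imwrite("pics/w7.png",a)
np.save("w7.npy",p,allow_pickle=True)
print(st["tool_pos"],st["opening"],st["force"],inc(st,[.64,-.02,.14],np.radians(95.7)))
E
```

```text
[ 0.63593919 -0.02198696  0.14028822] 0.061789086136905036 [ 0.34074271  0.02026882 -1.26975257] (array([0.0042, 0.0002, 0.0016]), np.float64(-0.001636324770288633))
```

View pics/w7.png

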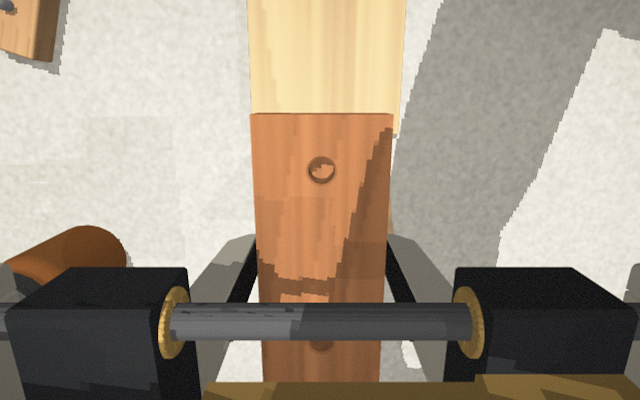

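```bash
python3 - <<'E'
from h import *
a=cv2.imread("pics/w7.png"); big(a,220,0,420,150,4,"pics/w7b.png")
E
```

```text
(no output)
```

View pics/w7b.png

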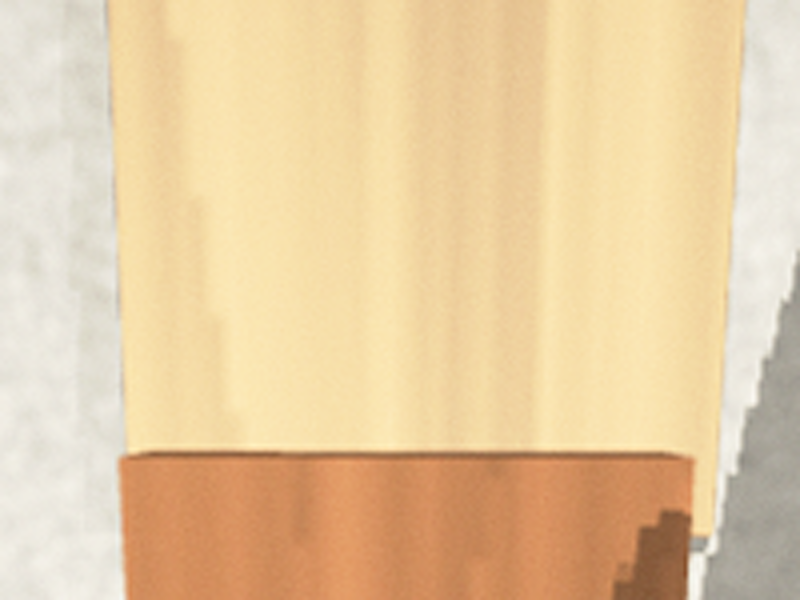

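```bash
python3 - <<'E'
from h import *
p=np.load("w7.npy",allow_pickle=True).item()
X=ray(p,[[247,0],[252.4,112],[406.1,0],[397.9,133.8]],.012)[:,:2];print(X)
for a,b in((0,1),(2,3)):
    d=X[b]-X[a];print(np.degrees(np.arctan2(d[1],d[0])))
th=np.radians(5.7);e=np.array([np.cos(th),np.sin(th)]);n=np.array([-e[1],e[0]])
print((X-[.591,-.0233])@np.c_[e,n])
E
```

```text
[[ 0.49028688 -0.09607586]
 [ 0.57803253 -0.087607  ]
 [ 0.47782154  0.03208829]
 [ 0.58440729  0.04179505]]
5.512885100464612
5.203570430304093
[[-1.07443232e-01 -6.24132254e-02]
 [-1.92903051e-02 -6.27011137e-02]
 [-1.07117710e-01  6.63552845e-02]
 [-9.48859057e-05  6.54279801e-02]]
```

```bash
python3 - <<'E'
from h import *
from plant import robot
st=robot.read_state();p=np.load("w7.npy",allow_pickle=True).item()
R=tool(st); z=st["tool_pos"][2]+.034
X=ray(p,[[250,113.5],[392,113.5],[321.5,169]],z); print(((X-st["tool_pos"])@R).round(4))
T=np.array([.591,-.0217]);th=np.radians(5.5);e=np.array([np.cos(th),np.sin(th)])
for zz in(.055,.035): print(inc(st,[*(T+.054*e),zz],th+np.pi/2))
E
```

```text
[[-0.0683 -0.0334 -0.0309]
 [-0.0682 -0.0333  0.0297]
 [-0.0442 -0.0336 -0.0004]]
(array([0.0098, 0.0859, 0.0037]), np.float64(0.003172607467705868))
(array([0.01  , 0.1059, 0.0037]), np.float64(0.003172607467705868))
```

Request:
{"api": "carry_out", "payload": {"increments": [{"linear": [0.0098, 0.04, 0.0037], "yaw": 0.003}, {"linear": [0.0098, 0.08, 0.0037], "yaw": 0.003}, {"linear": [0.0098, 0.086, 0.0037], "yaw": 0.003}, {"linear": [0.0098, 0.086, 0.0037], "yaw": 0.003}], "newtons": 8}}

```text
t: 7.22
tool_pos: [0.6446, -0.0155, 0.0554]
orientation: [-1.568, -0.069, 0.084]
force: [0.2, 0.2, -1.0]
opening: 0.0619
```

```bash
python3 - <<'E'
from h import *
from plant import robot
st=robot.read_state()
big(robot.read_camera("side"),270,140,430,260,5,"pics/s8b.png")
T=np.array([.591,-.0217]);th=np.radians(5.5);e=np.array([np.cos(th),np.sin(th)])
print(st["tool_pos"],inc(st,[*(T+.054*e),.034],th+np.pi/2))
E
```

```text
[ 0.64459142 -0.01548221  0.05537929] (array([ 0.0003,  0.0214, -0.0011]), np.float64(0.0014043505315786131))
```

View pics/s8b.png

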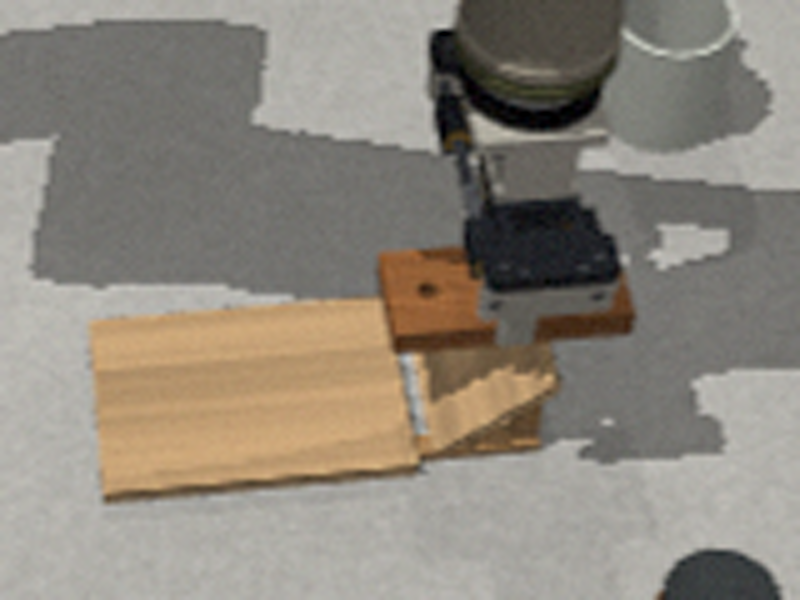

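Request:
{"api": "carry_out", "payload": {"increments": [{"linear": [0, 0.006, -0.001], "yaw": 0}, {"linear": [0, 0.012, -0.001], "yaw": 0}, {"linear": [0, 0.012, -0.001], "yaw": 0}]}}

```text
t: 7.65
tool_pos: [0.646, -0.0171, 0.0449]
orientation: [-1.569, -0.071, 0.081]
force: [0.8, -0.2, -0.3]
opening: 0.0621
```

Request:
{"api": "carry_out", "payload": {"increments": [{"linear": [0, 0.005, 0], "yaw": 0}, {"linear": [0, 0.009, 0], "yaw": 0}, {"linear": [0, 0.009, 0], "yaw": 0}]}}

```text
t: 8.02
tool_pos: [0.6457, -0.0171, 0.0353]
orientation: [-1.569, -0.071, 0.081]
force: [-0.2, -0.1, -1.7]
opening: 0.0618
```

```bash
python3 - <<'E'
from h import *
from plant import robot
st=robot.read_state()
big(robot.read_camera("side"),270,140,430,260,5,"pics/s9b.png")
cv2.imwrite("pics/w9.png",robot.read_camera("wrist"))
print(st["tool_pos"],st["force"])
E
```

```text
[ 0.64568602 -0.01706887  0.03526898] [-0.1533157  -0.12510148 -1.65015932]
```

View pics/s9b.png

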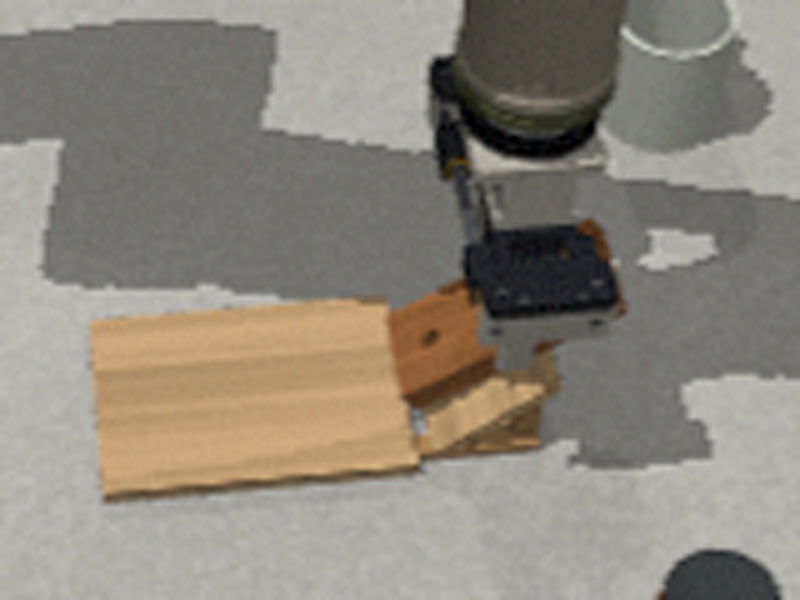

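View pics/w9.png

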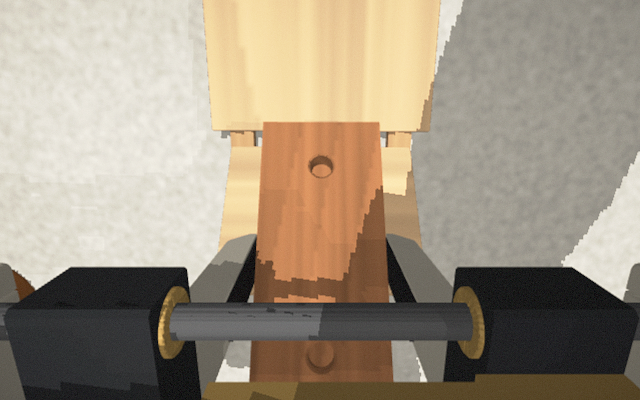

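Request:
{"api": "carry_out", "payload": {"increments": [{"linear": [-0.001, 0.002, 0], "yaw": 0}, {"linear": [-0.003, 0.004, 0], "yaw": 0}, {"linear": [-0.003, 0.004, 0], "yaw": 0}]}}

```text
t: 8.5
tool_pos: [0.6424, -0.0174, 0.0313]
orientation: [-1.569, -0.07, 0.082]
force: [-0.9, -0.3, 0.8]
opening: 0.0621
```

```bash
python3 - <<'E'
from h import *
from plant import robot
st=robot.read_state()
cv2.imwrite("pics/w10.png",robot.read_camera("wrist"))
print(st["tool_pos"],st["force"],st["wrist_torque"])
E
```

```text
[ 0.6424181  -0.01740659  0.03128644] [-0.94315724 -0.3085267   0.80224904] [-0.08596627  0.07566064 -0.06499689]
```

View pics/w10.png

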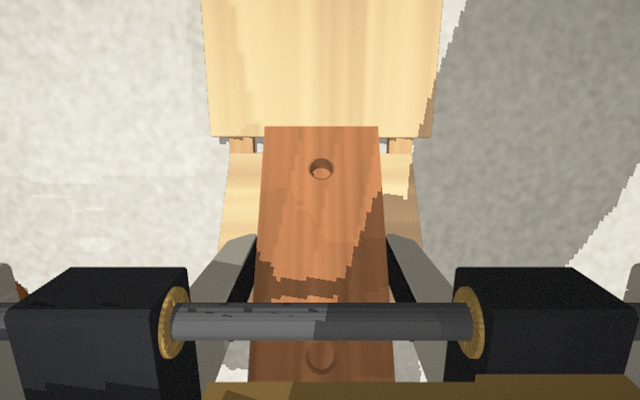

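Request:
{"api": "carry_out", "payload": {"increments": [{"linear": [0, 0, 0], "yaw": 0}, {"linear": [0, 0, 0], "yaw": 0}, {"linear": [0, 0, 0], "yaw": 0}, {"linear": [0, 0, 0], "yaw": 0}], "gripper": 1}}

```text
t: 9.05
tool_pos: [0.6424, -0.0174, 0.0313]
orientation: [-1.569, -0.07, 0.082]
force: [0.1, -0.0, -0.6]
opening: 0.0923
```

Request:
{"api": "carry_out", "payload": {"increments": [{"linear": [0, -0.05, 0], "yaw": 0}, {"linear": [0, -0.1, 0], "yaw": 0}, {"linear": [0, -0.15, 0], "yaw": 0}, {"linear": [0, -0.15, 0], "yaw": 0}]}}

```text
t: 9.55
tool_pos: [0.647, -0.0177, 0.1878]
orientation: [-1.57, -0.078, 0.074]
force: [1.6, -1.0, 0.3]
opening: 0.0934
```

```bash
python3 - <<'E'
from h import *
from plant import robot
st=robot.read_state()
cv2.imwrite("pics/w11.png",robot.read_camera("wrist"))
a=robot.read_camera("side");cv2.imwrite("pics/s11.png",a)
big(a,270,140,430,260,5,"pics/s11b.png")
print(st["t"],st["tool_pos"],st["force"],st["opening"])
E
```

```text
9.55 [ 0.64695981 -0.0177358   0.18783454] [ 1.56523299 -1.02148158  0.28676845] 0.09343353915885554
```

View pics/w11.png

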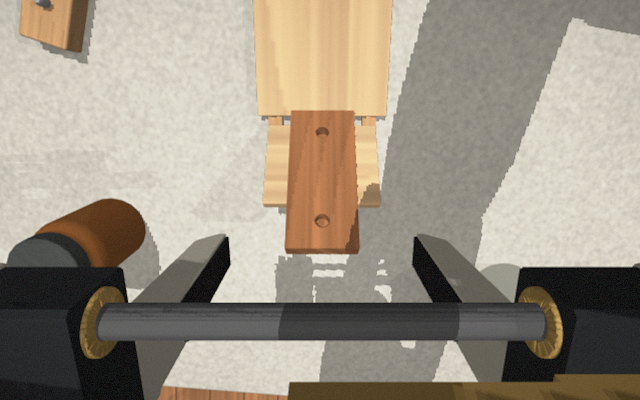

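View pics/s11b.png

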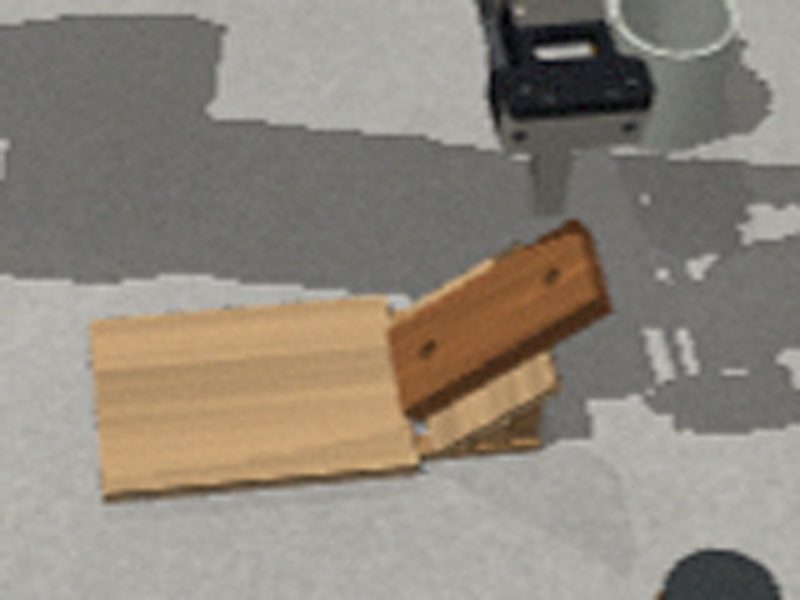

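```bash
cat >> h.py <<'E'
T=np.array([.591,-.0217]);th=np.radians(5.5);e=np.array([np.cos(th),np.sin(th)]);n=np.array([-e[1],e[0]])
def W(x,z,y=0): return np.array([*(T+x*e+y*n),z])
def RAMP(X): X=np.atleast_2d(X); return np.c_[(X[:,:2]-T)@np.c_[e,n],X[:,2]]
E
python3 - <<'E'
from h import *
from plant import robot
st=robot.read_state();p=robot.camera_params("wrist")
print(RAMP(ray(p,[[292,110],[354.5,110]],.0187)).round(4))
print(RAMP(ray(p,[[285,252],[358,252]],.095)).round(4),RAMP(ray(p,[[285,247],[358,247]],.109)).round(4))
print(RAMP(ray(p,[[323,205.5]],.064)))
print(inc(st,W(.136,.15),th+np.pi/2),inc(st,W(.136,.058),th+np.pi/2))
E
```

```text
[[-0.0112 -0.0288  0.0187]
 [-0.0112  0.0317  0.0187]]
[[ 0.1033 -0.0312  0.095 ]
 [ 0.1034  0.0304  0.095 ]] [[ 0.0928 -0.0296  0.109 ]
 [ 0.0928  0.0287  0.109 ]]
[[0.07163316 0.00102824 0.064     ]]
(array([0.0831, 0.0312, 0.0007]), np.float64(0.0008257631297337031)) (array([0.0836, 0.1232, 0.0007]), np.float64(0.0008257631297337031))
```

```bash
python3 - <<'E'
from h import *
from plant import robot
a=cv2.imread("pics/w11.png"); big(a,240,90,400,210,5,"pics/w11b.png")
p=robot.camera_params("wrist");st=robot.read_state()
print(st["tool_pos"],st["dq"].round(3),RAMP(ray(p,[[258,115],[387,115]],.012)).round(4))
E
```

```text
[ 0.64392867 -0.01743691  0.18172717] [-0.001  0.029  0.045  0.002 -0.003 -0.002] [[-0.0063 -0.063   0.012 ]
 [-0.0062  0.0646  0.012 ]]
```

View pics/w11b.png

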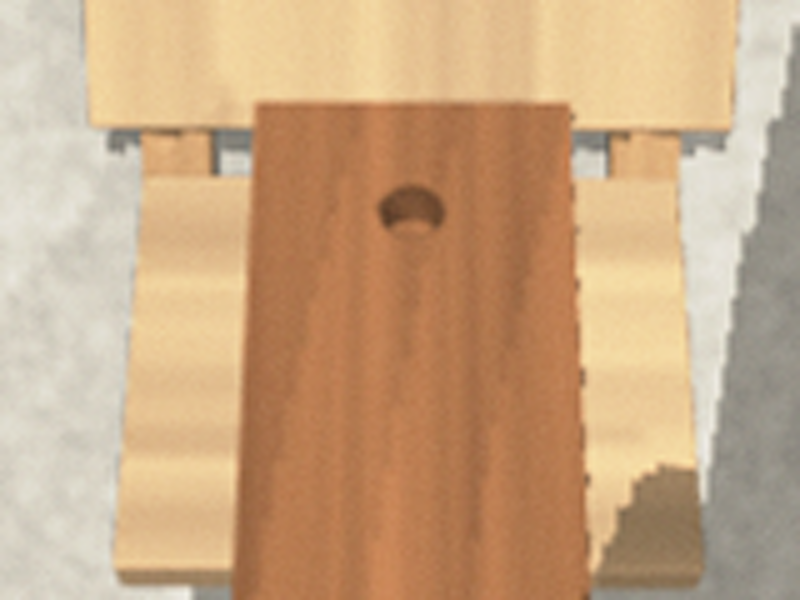

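Request:
{"api": "carry_out", "payload": {"increments": [{"linear": [0.05, 0.0, 0.0007], "yaw": 0}, {"linear": [0.087, 0.03, 0.0007], "yaw": 0}, {"linear": [0.087, 0.08, 0.0007], "yaw": 0}, {"linear": [0.087, 0.1, 0.0007], "yaw": 0}, {"linear": [0.087, 0.1, 0.0007], "yaw": 0}], "gripper": 0, "newtons": 20}}

```text
t: 10.28
tool_pos: [0.7271, -0.0082, 0.0777]
orientation: [-1.568, -0.066, 0.086]
force: [-0.6, 0.3, 0.8]
opening: 0.0475
```

Request:
{"api": "carry_out", "payload": {"increments": [{"linear": [0, 0, 0], "yaw": 0}, {"linear": [0, 0, 0], "yaw": 0}, {"linear": [0, 0, 0], "yaw": 0}]}}

```text
t: 10.65
tool_pos: [0.7281, -0.0083, 0.0797]
orientation: [-1.569, -0.068, 0.083]
force: [-0.8, 0.4, -0.3]
opening: 0.0175
```

```bash
python3 - <<'E'
from h import *
from plant import robot
st=robot.read_state();p=robot.camera_params("wrist")
cv2.imwrite("pics/w12.png",robot.read_camera("wrist"))
a=robot.read_camera("side");big(a,270,140,430,260,5,"pics/s12b.png")
print(st["t"],st["tool_pos"],RAMP(st["tool_pos"]),st["force"],st["opening"])
R=tool(st)
print([proj(robot.camera_params("side"),st["tool_pos"]+R@[x,y,-.0175])[0].round(1) for x in(-.0075,.0075) for y in (-.02,-.026,-.032)])
print(proj(robot.camera_params("side"),W(.113,.095,-.031)),proj(robot.camera_params("side"),W(.1015,.109,-.031)))
E
```

```text
10.65 [ 0.72812473 -0.00828306  0.07970482] [[0.13777939 0.00021234 0.07970482]] [-0.80527758  0.39668662 -0.26638165] 0.017527490593941777
[array([397.7, 195.9]), array([398. , 194.5]), array([398.3, 193.1]), array([402.8, 195.4]), array([403.1, 194.1]), array([403.4, 192.7])]
[[392.52188454 201.11210615]] [[389.12055237 198.32791947]]
```

View pics/w12.png

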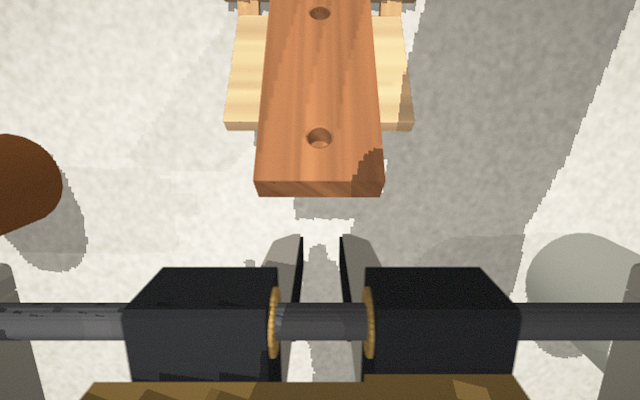

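View pics/s12b.png

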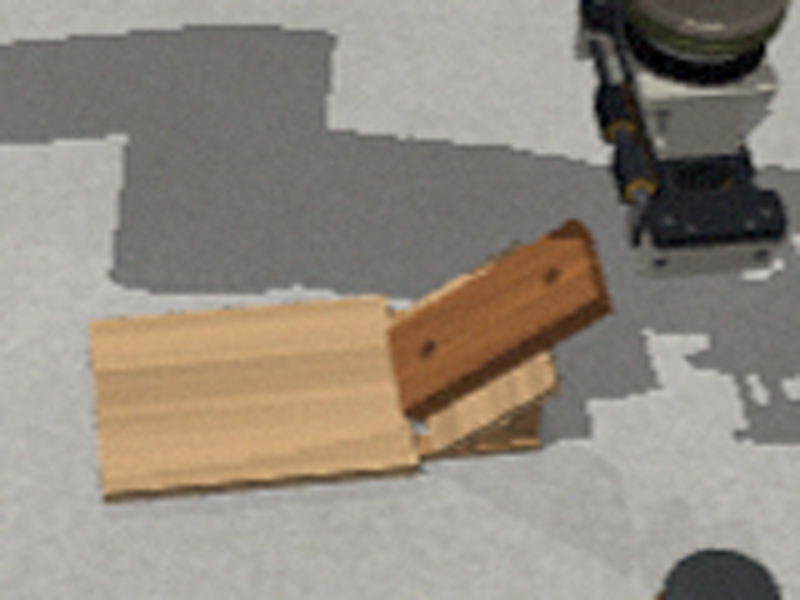

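```bash
python3 - <<'E'
from h import *
from plant import robot
st=robot.read_state();p=robot.camera_params("wrist")
print(RAMP(ray(p,[[255,196.5],[382,196.5]],.095)).round(4),RAMP(ray(p,[[254,181],[384,181]],.109)).round(4),RAMP(ray(p,[[225,124],[412,123]],.064)).round(4))
r=.1402;x0=.1378;z0=st["tool_pos"][2]
for phi in range(32,116,4):
    a=np.radians(phi);X=r*np.cos(a);Z=.012+r*np.sin(a)
    print(phi,"TCPx",round(X+.0075,4),"TCPz",round(Z-.012-.026,4))
E
```

```text
[[ 0.1113 -0.0333  0.095 ]
 [ 0.1114  0.0312  0.095 ]] [[ 0.1002 -0.0307  0.109 ]
 [ 0.1003  0.0293  0.109 ]] [[ 0.077  -0.0541  0.064 ]
 [ 0.0765  0.0519  0.064 ]]
32 TCPx 0.1264 TCPz 0.0483
36 TCPx 0.1209 TCPz 0.0564
40 TCPx 0.1149 TCPz 0.0641
44 TCPx 0.1084 TCPz 0.0714
48 TCPx 0.1013 TCPz 0.0782
52 TCPx 0.0938 TCPz 0.0845
56 TCPx 0.0859 TCPz 0.0902
60 TCPx 0.0776 TCPz 0.0954
64 TCPx 0.069 TCPz 0.1
68 TCPx 0.06 TCPz 0.104
72 TCPx 0.0508 TCPz 0.1073
76 TCPx 0.0414 TCPz 0.11
80 TCPx 0.0318 TCPz 0.1121
84 TCPx 0.0222 TCPz 0.1134
88 TCPx 0.0124 TCPz 0.1141
92 TCPx 0.0026 TCPz 0.1141
96 TCPx -0.0072 TCPz 0.1134
100 TCPx -0.0168 TCPz 0.1121
104 TCPx -0.0264 TCPz 0.11
108 TCPx -0.0358 TCPz 0.1073
112 TCPx -0.045 TCPz 0.104
```

Request:
{"api": "carry_out", "payload": {"increments": [{"linear": [0, 0.015, 0], "yaw": 0}, {"linear": [-0.004, 0.027, 0], "yaw": 0}, {"linear": [-0.007, 0.028, 0], "yaw": 0}, {"linear": [-0.007, 0.028, 0], "yaw": 0}]}}

```text
t: 11.25
tool_pos: [0.7198, -0.0089, 0.0504]
orientation: [-1.568, -0.067, 0.085]
force: [0.4, -0.8, 0.4]
opening: 0.0006
```

```bash
python3 - <<'E'
from h import *
from plant import robot
st=robot.read_state()
cv2.imwrite("pics/w13.png",robot.read_camera("wrist"))
print(st["t"],RAMP(st["tool_pos"]),st["force"],st["opening"])
E
```

```text
11.25 [[0.12947152 0.00040654 0.05043439]] [ 0.37338002 -0.81462391  0.38446944] 0.0005732712860912353
```

View pics/w13.png

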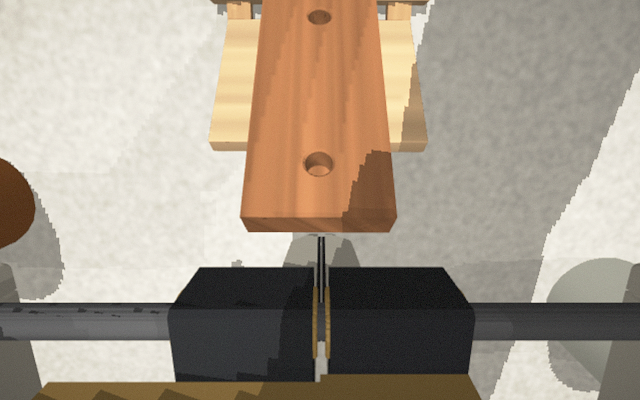

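Request:
{"api": "carry_out", "payload": {"increments": [{"linear": [-0.0095, -0.003, 0], "yaw": 0}, {"linear": [-0.0145, -0.012, 0], "yaw": 0}, {"linear": [-0.021, -0.02, 0], "yaw": 0}, {"linear": [-0.0285, -0.028, 0], "yaw": 0}, {"linear": [-0.0355, -0.034, 0], "yaw": 0}]}}

```text
t: 11.92
tool_pos: [0.6851, -0.0125, 0.0864]
orientation: [-1.568, -0.068, 0.084]
force: [0.4, 0.2, 0.7]
opening: 0.0003
```

```bash
python3 - <<'E'
from h import *
from plant import robot
st=robot.read_state()
cv2.imwrite("pics/w14.png",robot.read_camera("wrist"))
a=robot.read_camera("side");big(a,270,120,430,240,5,"pics/s14b.png")
print(st["t"],RAMP(st["tool_pos"]),st["force"],st["opening"])
E
```

```text
11.925 [[0.09459531 0.00016834 0.08640346]] [0.40407639 0.17633422 0.67013531] 0.0002856679371522113
```

View pics/w14.png

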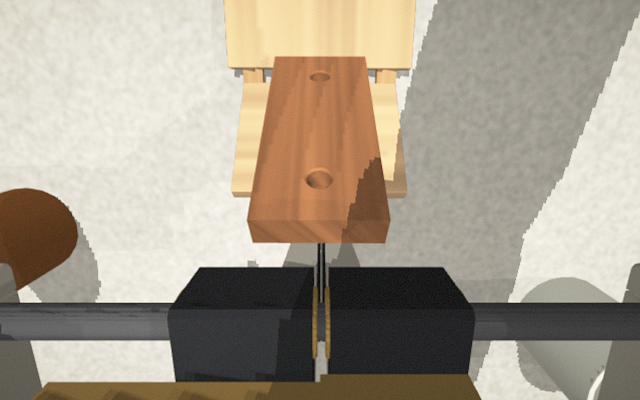

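View pics/s14b.png

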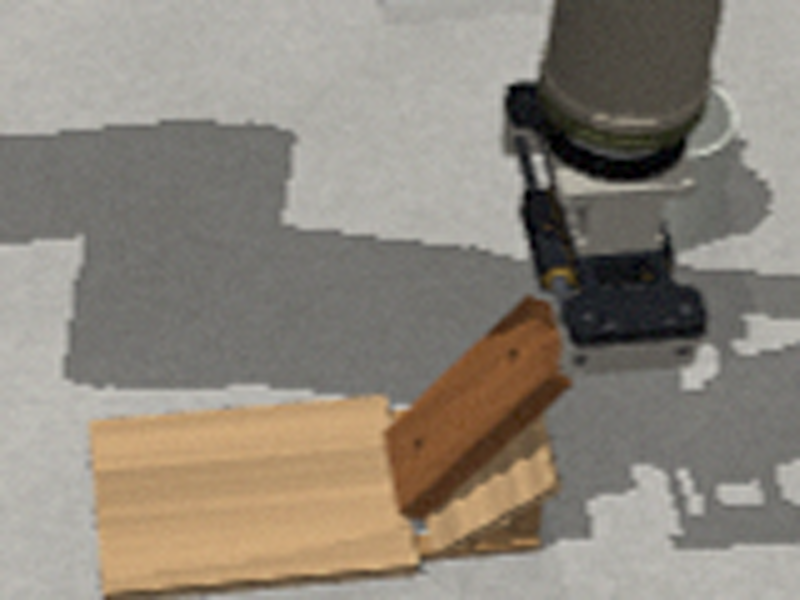

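Request:
{"api": "carry_out", "payload": {"increments": [{"linear": [-0.0086, -0.005, 0], "yaw": 0}, {"linear": [-0.017, -0.0105, 0], "yaw": 0}, {"linear": [-0.0256, -0.015, 0], "yaw": 0}, {"linear": [-0.0346, -0.019, 0], "yaw": 0}, {"linear": [-0.0436, -0.022, 0], "yaw": 0}]}}

```text
t: 12.65
tool_pos: [0.6416, -0.0168, 0.1095]
orientation: [-1.569, -0.069, 0.083]
force: [1.9, -0.6, 0.2]
opening: 0.0004
```

```bash
python3 - <<'E'
from h import *
from plant import robot
st=robot.read_state()
cv2.imwrite("pics/w15.png",robot.read_camera("wrist"))
a=robot.read_camera("side");big(a,270,120,430,240,5,"pics/s15b.png")
print(st["t"],RAMP(st["tool_pos"]),st["force"],st["opening"])
E
```

```text
12.65 [[5.08635191e-02 3.50877680e-05 1.09499995e-01]] [ 1.89596799 -0.64039196  0.19612661] 0.0004384438575084203
```

View pics/w15.png

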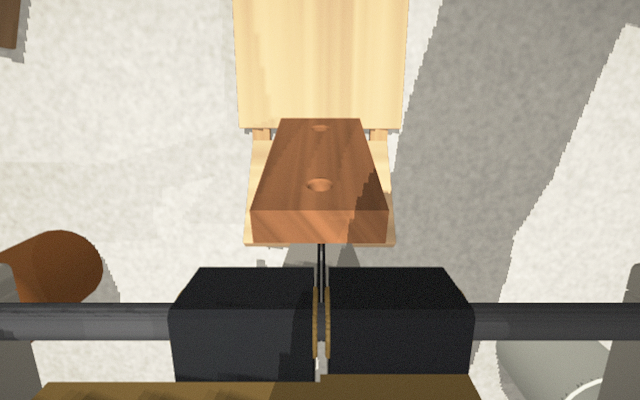

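View pics/s15b.png

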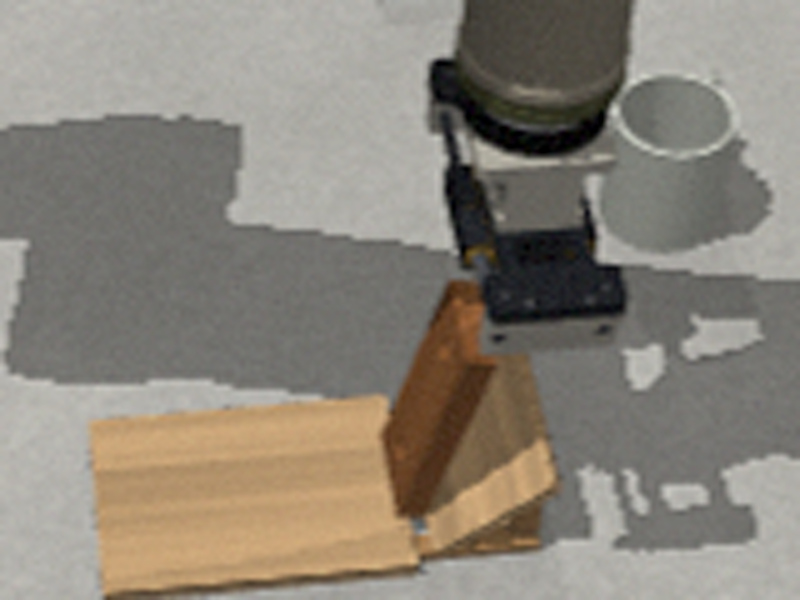

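Request:
{"api": "carry_out", "payload": {"increments": [{"linear": [-0.0095, -0.003, 0], "yaw": 0}, {"linear": [-0.019, -0.005, 0], "yaw": 0}, {"linear": [-0.0287, -0.0063, 0], "yaw": 0}, {"linear": [-0.0385, -0.007, 0], "yaw": 0}, {"linear": [-0.048, -0.007, 0], "yaw": 0}]}}

```text
t: 13.38
tool_pos: [0.5932, -0.0215, 0.1172]
orientation: [-1.569, -0.069, 0.083]
force: [-0.9, -0.5, -0.2]
opening: 0.0004
```

```bash
python3 - <<'E'
from h import *
from plant import robot
st=robot.read_state()
cv2.imwrite("pics/w16.png",robot.read_camera("wrist"))
a=robot.read_camera("side");big(a,270,120,430,240,5,"pics/s16b.png")
print(st["t"],RAMP(st["tool_pos"]),st["force"],st["opening"])
E
```

```text
13.375 [[ 2.25081537e-03 -5.53980305e-05  1.17244864e-01]] [-0.88529409 -0.53219129 -0.18367267] 0.00036565247960436024
```

View pics/w16.png

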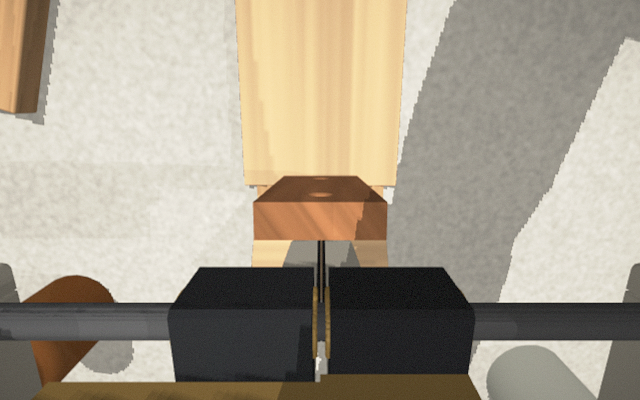

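View pics/s16b.png

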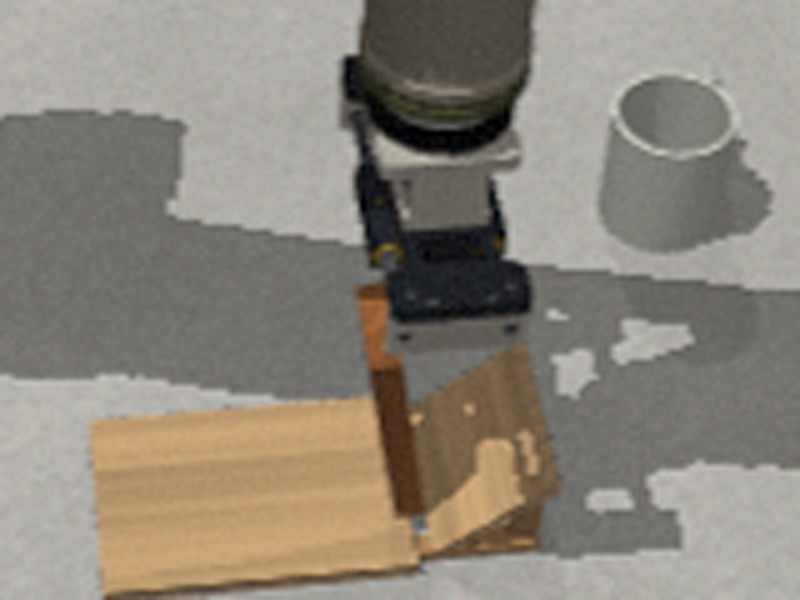

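Request:
{"api": "carry_out", "payload": {"increments": [{"linear": [-0.008, 0.001, 0], "yaw": 0}, {"linear": [-0.016, 0.003, 0], "yaw": 0}, {"linear": [-0.022, 0.005, 0], "yaw": 0}, {"linear": [-0.026, 0.006, 0], "yaw": 0}, {"linear": [-0.026, 0.006, 0], "yaw": 0}]}}

```text
t: 14.1
tool_pos: [0.5668, -0.0241, 0.1113]
orientation: [-1.569, -0.068, 0.083]
force: [0.5, 0.0, 0.9]
opening: 0.0003
```

```bash
python3 - <<'E'
from h import *
from plant import robot
st=robot.read_state()
cv2.imwrite("pics/w17.png",robot.read_camera("wrist"))
a=robot.read_camera("side");big(a,270,120,430,240,5,"pics/s17b.png")
print(st["t"],RAMP(st["tool_pos"]),st["force"],st["opening"])
E
```

```text
14.1 [[-2.43216340e-02 -3.01087841e-05  1.11293630e-01]] [0.54426008 0.00806563 0.90306642] 0.00027097440732222965
```

View pics/s17b.png

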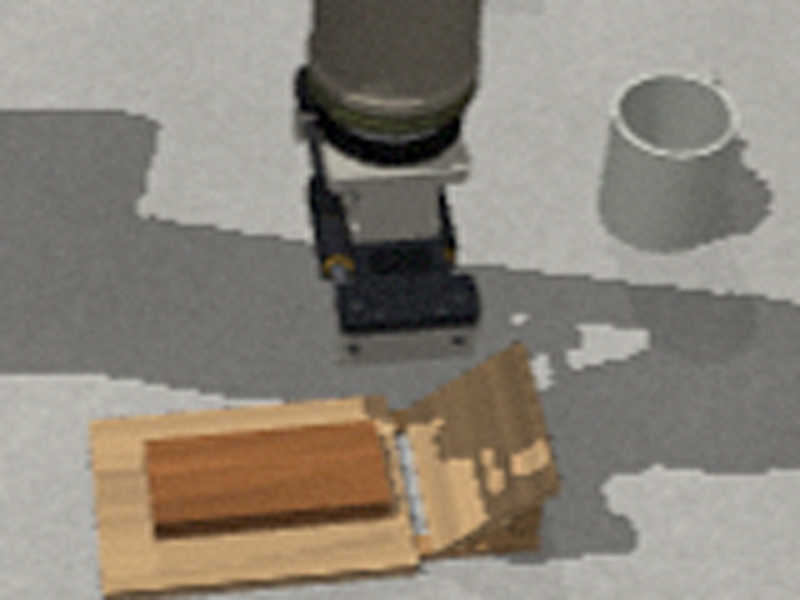

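View pics/w17.png

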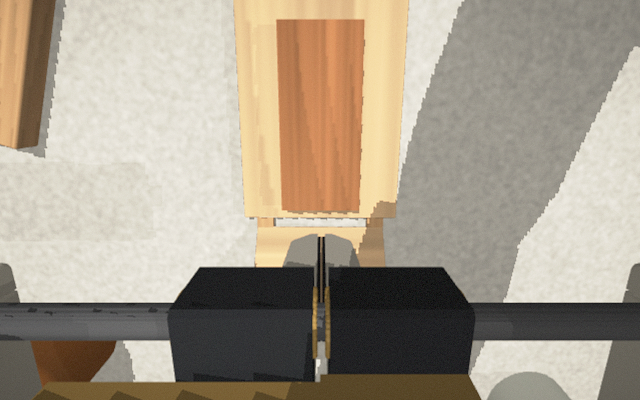

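```bash
python3 - <<'E'
from h import *
from plant import robot
st=robot.read_state();p=robot.camera_params("wrist")
X=ray(p,[[277,19.5],[364.7,19.5],[359,212],[281.8,212]],.030);print(RAMP(X).round(4),X.mean(0))
d=X[2]+X[3]-X[0]-X[1];h=np.arctan2(d[1],d[0]);print(np.degrees(h))
c=X.mean(0)
print(inc(st,[c[0],c[1],.09],h+np.pi/2),inc(st,[c[0],c[1],-.010],h+np.pi/2))
E
```

```text
[[-0.1519 -0.0306  0.03  ]
 [-0.1519  0.0307  0.03  ]
 [-0.0109  0.0305  0.03  ]
 [-0.011  -0.0315  0.03  ]] [ 0.50996406 -0.02974262  0.03      ]
5.29674853659608
(array([-0.0573,  0.022 , -0.0002]), np.float64(0.0037991414474287666)) (array([-0.0564,  0.122 , -0.0003]), np.float64(0.0037991414474287666))
```

Request:
{"api": "carry_out", "payload": {"increments": [{"linear": [-0.04, 0, 0], "yaw": 0.004}, {"linear": [-0.057, 0.02, 0], "yaw": 0.004}, {"linear": [-0.057, 0.022, 0], "yaw": 0.004}, {"linear": [-0.057, 0.022, 0], "yaw": 0.004}, {"linear": [-0.057, 0.022, 0], "yaw": 0.004}], "gripper": 1}}

```text
t: 14.82
tool_pos: [0.5116, -0.0296, 0.091]
orientation: [-1.569, -0.067, 0.078]
force: [-0.4, 0.8, -0.1]
opening: 0.046
```

Request:
{"api": "carry_out", "payload": {"increments": [{"linear": [0, 0, 0], "yaw": 0}, {"linear": [0, 0, 0], "yaw": 0}, {"linear": [0, 0, 0], "yaw": 0}, {"linear": [0, 0, 0], "yaw": 0}]}}

```text
t: 15.32
tool_pos: [0.5116, -0.0296, 0.0909]
orientation: [-1.569, -0.067, 0.079]
force: [-1.0, -0.3, 0.2]
opening: 0.086
```

```bash
python3 - <<'E'
from h import *
from plant import robot
st=robot.read_state();p=robot.camera_params("wrist")
cv2.imwrite("pics/w18.png",robot.read_camera("wrist"))
np.save("w18.npy",p,allow_pickle=True)
print(st["t"],st["tool_pos"],st["opening"],st["dq"].round(3))
E
```

```text
15.325 [ 0.51156754 -0.0295745   0.09094238] 0.08600208138591671 [ 0.    -0.002  0.002  0.001 -0.     0.001]
```

View pics/w18.png

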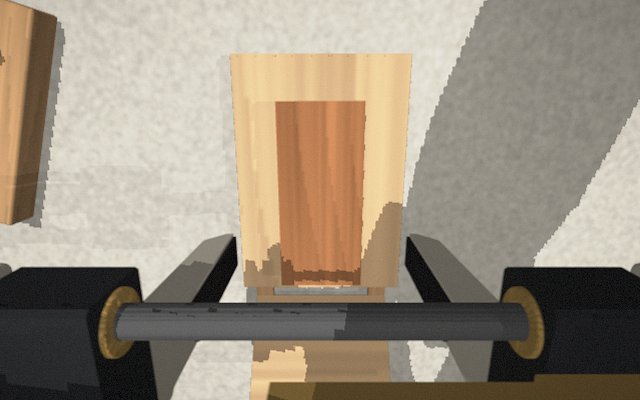

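```bash
python3 - <<'E'
from h import *
from plant import robot
st=robot.read_state();p=robot.camera_params("wrist")
X=ray(p,[[275.8,101],[365,101],[360,285],[282,285]],.030);print(X.round(4),X.mean(0))
d=X[2]+X[3]-X[0]-X[1];h=np.arctan2(d[1],d[0]);print(np.degrees(h),np.linalg.norm(d)/2)
c=X.mean(0)
print(inc(st,[c[0],c[1],-.010],h+np.pi/2))
E
```

```text
[[ 0.4418 -0.0669  0.03  ]
 [ 0.4362 -0.0063  0.03  ]
 [ 0.5752  0.007   0.03  ]
 [ 0.5807 -0.054   0.03  ]] [ 0.5084776  -0.03003924  0.03      ]
5.396791055264 0.13956291524793238
(array([-0.0024,  0.101 , -0.0003]), np.float64(-0.001744626083372891))
```

Request:
{"api": "carry_out", "payload": {"increments": [{"linear": [-0.0025, 0.05, 0], "yaw": -0.002}, {"linear": [-0.0025, 0.09, 0], "yaw": -0.002}, {"linear": [-0.0025, 0.1, 0], "yaw": -0.002}, {"linear": [-0.0025, 0.101, 0], "yaw": -0.002}, {"linear": [-0.0025, 0.101, 0], "yaw": -0.002}]}}

```text
t: 16.0
tool_pos: [0.5095, -0.03, -0.0087]
orientation: [-1.569, -0.07, 0.079]
force: [-0.4, -0.0, -0.1]
opening: 0.0931
```

Request:
{"api": "carry_out", "payload": {"increments": [{"linear": [0, 0, 0], "yaw": 0}, {"linear": [0, 0, 0], "yaw": 0}, {"linear": [0, 0, 0], "yaw": 0}, {"linear": [0, 0, 0], "yaw": 0}], "gripper": 0, "newtons": 25}}

```text
t: 16.5
tool_pos: [0.5096, -0.03, -0.0086]
orientation: [-1.57, -0.07, 0.078]
force: [0.1, 0.5, 0.8]
opening: 0.0618
```

Request:
{"api": "carry_out", "payload": {"increments": [{"linear": [0, -0.04, 0], "yaw": 0}, {"linear": [0, -0.08, 0], "yaw": 0}, {"linear": [0, -0.1, 0], "yaw": 0}, {"linear": [0, -0.1, 0], "yaw": 0}, {"linear": [0, -0.1, 0], "yaw": 0}]}}

```text
t: 17.12
tool_pos: [0.5092, -0.0298, 0.09]
orientation: [-1.569, -0.068, 0.08]
force: [0.6, 1.0, -1.0]
opening: 0.0617
```

```bash
python3 - <<'E'
from h import *
from plant import robot
st=robot.read_state();p=robot.camera_params("wrist")
cv2.imwrite("pics/w19.png",robot.read_camera("wrist"))
np.save("w19.npy",dict(p=p,st=st),allow_pickle=True)
print(st["t"],st["tool_pos"],st["opening"],st["dq"].round(3))
# stand
s=np.array([.4715,-.2713]); print(inc(st,[s[0]+.10,s[1],.09],np.radians(77.1)))
E
```

```text
17.125 [ 0.50921967 -0.02982204  0.08999691] 0.06172330829823883 [ 0.     0.01   0.01  -0.     0.001 -0.   ]
(array([ 0.0392, -0.0005, -0.2463]), np.float64(0.31954676155747896))
```

View pics/w19.png

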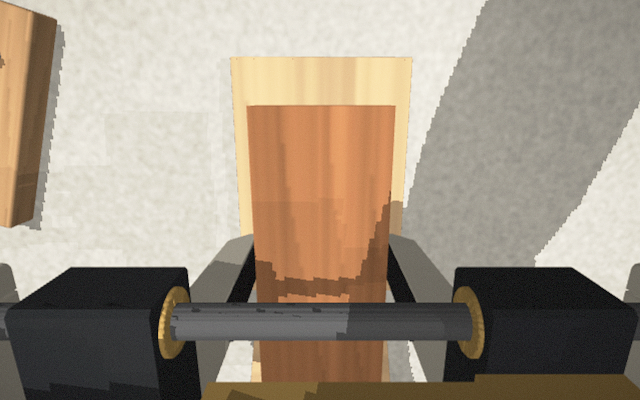

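```bash
python3 - <<'E'
from h import *
from plant import robot
d=np.load("w19.npy",allow_pickle=True).item();p,st=d["p"],d["st"]
R=tool(st);z=st["tool_pos"][2]+.0386
X=ray(p,[[247,105.5],[395.5,105.5],[321,105.5]],z);print(((X-st["tool_pos"])@R).round(4))
st=robot.read_state();print(inc(st,[.5523,-.1872,.09],np.radians(77.1)))
E
```

```text
[[-0.0714 -0.0381 -0.0305]
 [-0.0713 -0.0381  0.0308]
 [-0.0714 -0.0381  0.    ]]
(array([ 0.0284, -0.0008, -0.1608]), np.float64(0.3195399309731206))
```

Request:
{"api": "carry_out", "payload": {"increments": [{"linear": [0.028, 0, -0.161], "yaw": 0.32}, {"linear": [0.028, 0, -0.161], "yaw": 0.32}, {"linear": [0.028, 0, -0.161], "yaw": 0.32}, {"linear": [0.028, 0, -0.161], "yaw": 0.32}]}}

```text
t: 17.68
tool_pos: [0.5511, -0.1897, 0.0873]
orientation: [-1.564, 0.188, -0.171]
force: [-0.9, -0.0, -2.2]
opening: 0.0618
```

Request:
{"api": "carry_out", "payload": {"increments": [{"linear": [0, 0, 0], "yaw": 0}, {"linear": [0, 0, 0], "yaw": 0}]}}

```text
t: 17.92
tool_pos: [0.5503, -0.1885, 0.0862]
orientation: [-1.563, 0.189, -0.169]
force: [-0.1, 0.1, -1.3]
opening: 0.0617
```

```bash
python3 - <<'E'
from h import *
from plant import robot
st=robot.read_state();p=robot.camera_params("wrist")
a=robot.read_camera("wrist");cv2.imwrite("pics/w20.png",a)
np.save("w20.npy",dict(p=p,st=st),allow_pickle=True)
print(st["t"],st["tool_pos"],st["opening"],st["dq"].round(3))
E
```

```text
17.925 [ 0.55030607 -0.18849492  0.08624779] 0.061676739301148836 [ 0.007 -0.009 -0.006  0.002  0.    -0.002]
```

View pics/w20.png

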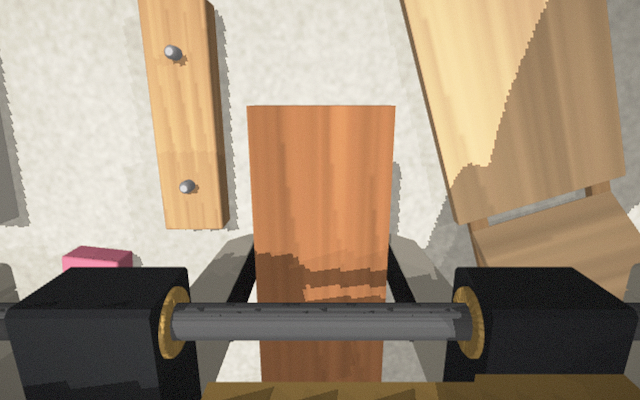

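```bash
python3 - <<'E'
from h import *
a=cv2.imread("pics/w20.png")
b=np.hstack([cv2.resize(a[30:80,145:205],None,fx=6,fy=6,interpolation=cv2.INTER_CUBIC),cv2.resize(a[163:213,157:217],None,fx=6,fy=6,interpolation=cv2.INTER_CUBIC)])
cv2.imwrite("pics/w20b.png",b)
E
```

```text
(no output)
```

View pics/w20b.png

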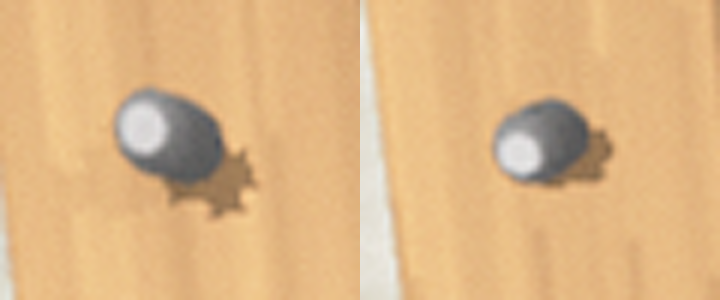

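```bash
python3 - <<'E'
from h import *
from plant import robot
d=np.load("w20.npy",allow_pickle=True).item();p,st0=d["p"],d["st"]
X=ray(p,[[168.2,51.1],[183.2,188.4]],.035);print(X,np.linalg.norm(X[1]-X[0]))
c=X.mean(0);v=X[1]-X[0];h=np.arctan2(v[1],v[0]);print(c,np.degrees(h))
# stand block outline check
E_=ray(p,[[139,0],[165,229],[227.5,226],[210,0]],.024);print(E_.round(4))
st=robot.read_state();es=np.array([np.cos(h),np.sin(h)])
tgt=c[:2]+.0014*es
for z in(.06,.03): print(inc(st,[*tgt,z],h+np.pi/2))
np.save("stand.npy",[*c[:2],h])
E
```

```text
[[ 0.42720174 -0.25954698  0.035     ]
 [ 0.51471953 -0.27935399  0.035     ]] 0.08973115872986054
[ 0.47096063 -0.26945048  0.035     ] -12.752343631709318
[[ 0.3915 -0.2716  0.024 ]
 [ 0.5432 -0.3079  0.024 ]
 [ 0.5516 -0.2612  0.024 ]
 [ 0.4018 -0.2271  0.024 ]]
(array([-0.0576,  0.0274, -0.0968]), np.float64(-0.005099900854925954))
(array([-0.0572,  0.0574, -0.0968]), np.float64(-0.005099900854925954))
```

Request:
{"api": "carry_out", "payload": {"increments": [{"linear": [-0.0575, 0, -0.097], "yaw": -0.005}, {"linear": [-0.0575, 0.02, -0.097], "yaw": -0.005}, {"linear": [-0.0575, 0.045, -0.097], "yaw": -0.005}, {"linear": [-0.0575, 0.055, -0.097], "yaw": -0.005}, {"linear": [-0.0575, 0.055, -0.097], "yaw": -0.005}]}}

```text
t: 18.6
tool_pos: [0.472, -0.2688, 0.032]
orientation: [-1.563, 0.184, -0.164]
force: [-0.5, 0.2, -1.0]
opening: 0.0613
```

```bash
python3 - <<'E'
from h import *
from plant import robot
st=robot.read_state();p=robot.camera_params("wrist")
a=robot.read_camera("wrist");cv2.imwrite("pics/w21.png",a)
big(robot.read_camera("side"),250,220,390,320,5,"pics/s21b.png")
np.save("w21.npy",dict(p=p,st=st),allow_pickle=True)
s=np.load("stand.npy");h=s[2];es=np.array([np.cos(h),np.sin(h)])
print(st["t"],st["tool_pos"],st["opening"],inc(st,[*(s[:2]+.0014*es),.018],h+np.pi/2))
E
```

```text
18.6 [ 0.47198665 -0.26878628  0.0319852 ] 0.06133231554743949 (array([ 0.0007,  0.014 , -0.0009]), np.float64(0.0012239294400830936))
```

View pics/w21.png

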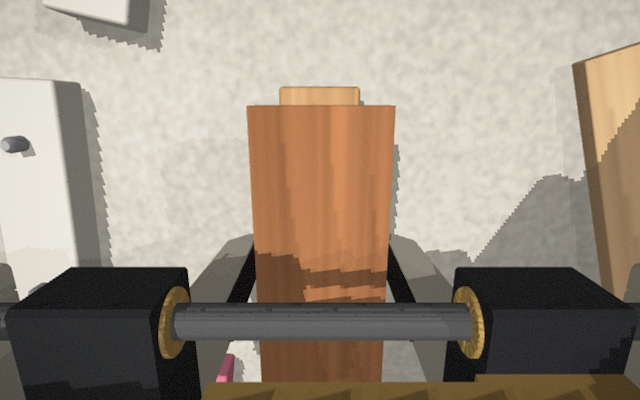

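View pics/s21b.png

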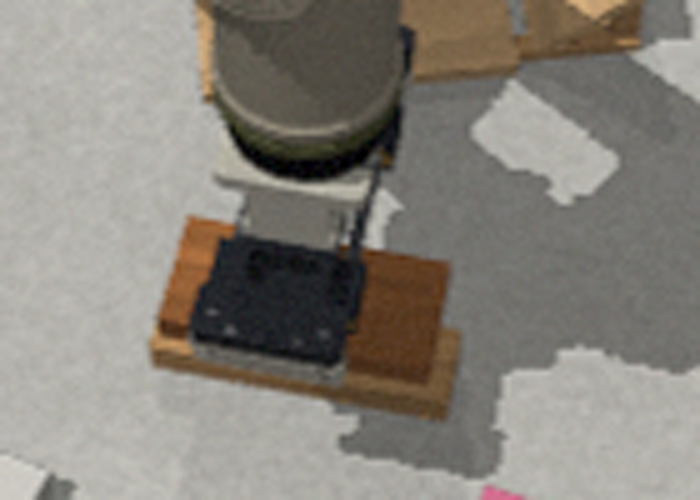

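```bash
python3 - <<'E'
from h import *
d=np.load("w21.npy",allow_pickle=True).item();p,st=d["p"],d["st"]
R=tool(st)
X=ray(p,[[279.5,87.3],[359.5,87.3]],.024);print(((X-st["tool_pos"])@R).round(4))
X=ray(p,[[247.5,105.5],[395.5,105.5]],st["tool_pos"][2]+.0386);print(((X-st["tool_pos"])@R).round(4))
E
```

```text
[[-0.0799  0.009  -0.0221]
 [-0.0799  0.009   0.0207]]
[[-0.0714 -0.0377 -0.0304]
 [-0.0713 -0.0377  0.0309]]
```

Request:
{"api": "carry_out", "payload": {"increments": [{"linear": [0.001, 0.004, -0.0009], "yaw": 0.001}, {"linear": [0.001, 0.01, -0.0009], "yaw": 0.001}, {"linear": [0.001, 0.013, -0.0009], "yaw": 0.001}, {"linear": [0.001, 0.013, -0.0009], "yaw": 0.001}]}}

```text
t: 19.2
tool_pos: [0.4734, -0.2704, 0.0198]
orientation: [-1.564, 0.183, -0.165]
force: [-0.2, 0.3, -1.6]
opening: 0.0618
```

```bash
python3 - <<'E'
from h import *
from plant import robot
st=robot.read_state()
s=np.load("stand.npy");h=s[2];es=np.array([np.cos(h),np.sin(h)])
print(st["t"],st["tool_pos"],st["force"],inc(st,[*(s[:2]+.0014*es),.018],h+np.pi/2))
E
```

```text
19.2 [ 0.4733584  -0.2704181   0.01983677] [-0.17555582  0.32042002 -1.61837968] (array([-0.0011,  0.0018,  0.0004]), np.float64(0.0003247286467458199))
```

Request:
{"api": "carry_out", "payload": {"increments": [{"linear": [-0.0006, 0.002, 0.0003], "yaw": 0}, {"linear": [-0.0006, 0.005, 0.0003], "yaw": 0}, {"linear": [-0.0006, 0.008, 0.0003], "yaw": 0}, {"linear": [-0.0006, 0.008, 0.0003], "yaw": 0}]}}

```text
t: 19.7
tool_pos: [0.4724, -0.2698, 0.0114]
orientation: [-1.563, 0.184, -0.165]
force: [0.2, -0.5, -1.6]
opening: 0.0618
```

```bash
python3 - <<'E'
from h import *
from plant import robot
st=robot.read_state()
s=np.load("stand.npy");h=s[2];es=np.array([np.cos(h),np.sin(h)])
print(st["t"],st["tool_pos"],st["force"],st["wrist_torque"],inc(st,[*(s[:2]+.0014*es),.0034],h+np.pi/2))
E
```

```text
19.7 [ 0.47243505 -0.26980091  0.01142466] [ 0.21623918 -0.50781669 -1.61429996] [-0.03578843 -0.05964827  0.02722382] (array([-0.   ,  0.008,  0.   ]), np.float64(0.0002844126918715162))
```

Request:
{"api": "carry_out", "payload": {"increments": [{"linear": [0, 0.003, 0], "yaw": 0}, {"linear": [0, 0.006, 0], "yaw": 0}, {"linear": [0, 0.007, 0], "yaw": 0}, {"linear": [0, 0.007, 0], "yaw": 0}]}}

```text
t: 20.2
tool_pos: [0.4723, -0.2698, 0.0043]
orientation: [-1.563, 0.184, -0.165]
force: [0.4, 0.1, -0.4]
opening: 0.0619
```

```bash
python3 - <<'E'
from h import *
from plant import robot
st=robot.read_state();p=robot.camera_params("wrist")
a=robot.read_camera("wrist");cv2.imwrite("pics/w22.png",a)
big(robot.read_camera("side"),250,220,390,320,5,"pics/s22b.png")
print(st["t"],st["tool_pos"],st["force"],st["wrist_torque"])
E
```

```text
20.2 [ 0.47229101 -0.26976927  0.00431812] [ 0.38757195  0.13063757 -0.35184395] [-0.01802435 -0.00581076 -0.1001289 ]
```

View pics/s22b.png

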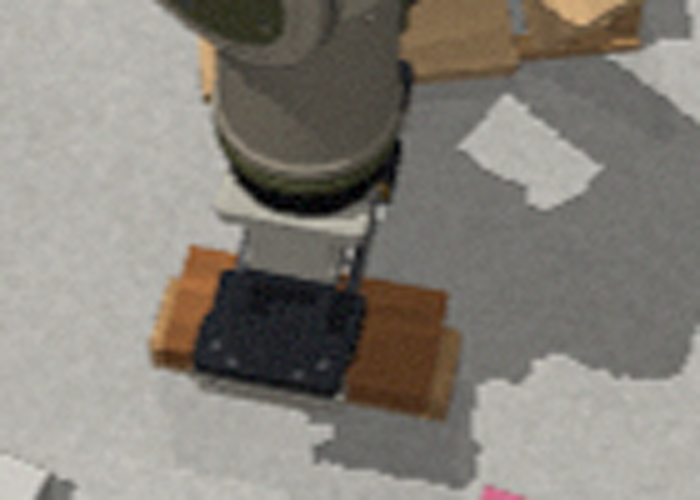

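View pics/w22.png

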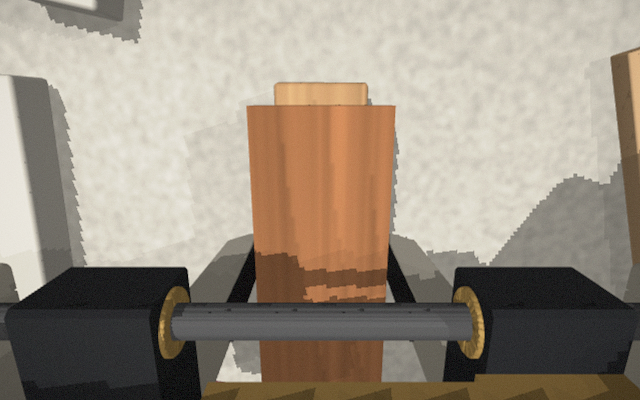

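Request:
{"api": "carry_out", "payload": {"increments": [{"linear": [0, 0.0012, 0], "yaw": 0}, {"linear": [0, 0.0018, 0], "yaw": 0}, {"linear": [0, 0.0018, 0], "yaw": 0}]}}

```text
t: 20.68
tool_pos: [0.4726, -0.27, 0.0034]
orientation: [-1.564, 0.184, -0.165]
force: [-2.8, 1.0, 5.5]
opening: 0.0618
```

Request:
{"api": "carry_out", "payload": {"increments": [{"linear": [0, 0, 0], "yaw": 0}, {"linear": [0, 0, 0], "yaw": 0}, {"linear": [0, 0, 0], "yaw": 0}, {"linear": [0, 0, 0], "yaw": 0}, {"linear": [0, 0, 0], "yaw": 0}], "gripper": 1}}

```text
t: 21.3
tool_pos: [0.4726, -0.27, 0.0034]
orientation: [-1.564, 0.184, -0.165]
force: [-0.1, 0.3, -0.5]
opening: 0.093
```

Request:
{"api": "carry_out", "payload": {"increments": [{"linear": [0, -0.03, 0], "yaw": 0}, {"linear": [0, -0.08, 0], "yaw": 0}, {"linear": [0, -0.12, 0], "yaw": 0}, {"linear": [0.06, -0.14, 0.16], "yaw": 0}, {"linear": [0.06, -0.14, 0.16], "yaw": 0}]}}

```text
t: 21.92
tool_pos: [0.5433, -0.1661, 0.1385]
orientation: [-1.564, 0.184, -0.169]
force: [1.4, -0.3, -0.1]
opening: 0.0927
```

Request:
{"api": "carry_out", "payload": {"increments": [{"linear": [0, 0, 0.06], "yaw": 0}, {"linear": [0, 0, 0.06], "yaw": 0}, {"linear": [0, 0, 0.06], "yaw": 0}]}}

```text
t: 22.3
tool_pos: [0.5565, -0.1076, 0.1383]
orientation: [-1.564, 0.183, -0.168]
force: [-0.2, 0.1, 0.1]
opening: 0.0928
```

```bash
python3 - <<'E'
from h import *
from plant import robot
st=robot.read_state()
cv2.imwrite("pics/w23.png",robot.read_camera("wrist"))
s=robot.read_camera("side");cv2.imwrite("pics/s23.png",s);t=robot.read_camera("top")
big(s,250,230,390,330,5,"pics/s23b.png");cv2.imwrite("pics/t23.png",t)
p=robot.camera_params("side")
s=np.load("stand.npy");h=s[2];E_=np.array([np.cos(h),np.sin(h),0]);N=np.array([-E_[1],E_[0],0]);c=np.array([*s[:2],.042])
print(st["t"],st["tool_pos"],(proj(p,[c+a*.07*E_+b*.031*N for a,b in((-1,1),(1,1),(1,-1),(-1,-1))])-[250,230])*5)
E
```

```text
22.3 [ 0.55651449 -0.10763072  0.13829283] [[187.68873588 190.1031479 ]
 [445.79967674 236.75268398]
 [424.37605565 341.94410323]
 [157.95729981 292.11425557]]
```

View pics/s23b.png

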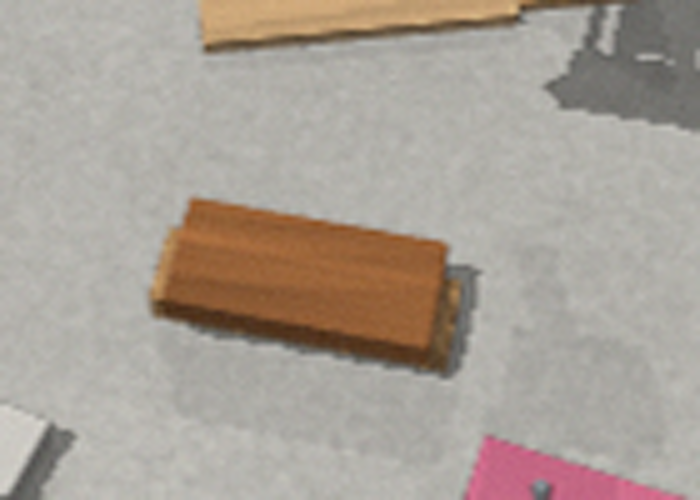

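View pics/t23.png

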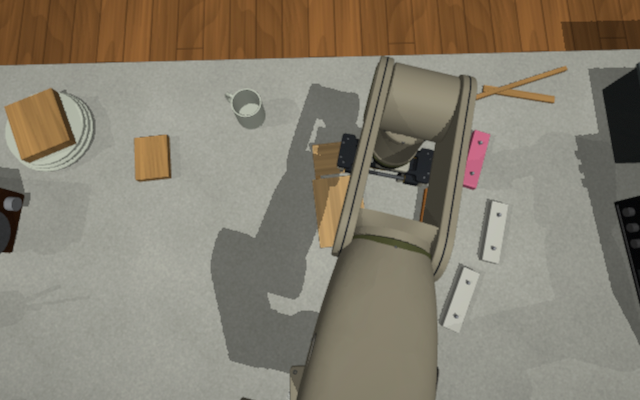

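View pics/w23.png

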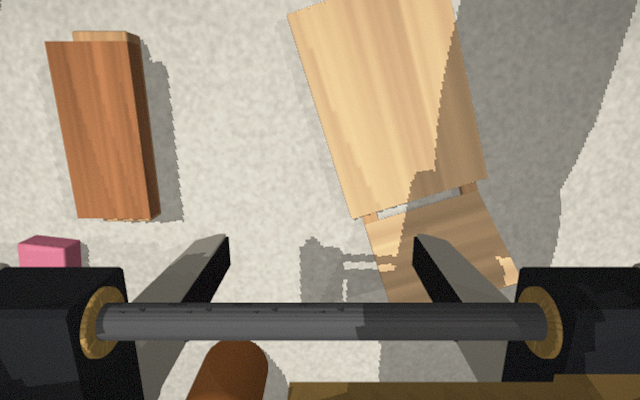

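```bash
python3 - <<'E'
from plant import robot
print(robot.close_job())
E
```

```text
the job is handed in; nothing more can be done
None
```

The job is done and handed in at about 22.5 s: the panel sits on the plain wooden finishing stand, plain face up, and the gripper is open and clear of it. I leaned the panel on the slope holes outward, let go and backed off. Then I pushed its overhanging end up and over in an arc with the closed fingers. It landed flat on the landing board, and I picked it up and set it on the stand's two pins.

**Last checks:**
- **Seating height:** the panel met the stand with about 5.5 N at a tool height of 3.4 mm, the height worked out for full seating.
- **After letting go:** the side and wrist pictures show it level and lengthwise along the stand.
- **Bystanders:** I saw no change in the mug, jar or offcut.

**What disagreed or failed:**
- **Fingertip reach:** the fingertips are about 26 mm behind the tool point, not the stated 8 mm ahead. My first grasp closed above the panel without moving it. I corrected for this from the pictures and by lowering carefully.
- **Camera offset:** the top and side cameras read 3–4 mm differently from the wrist camera, so I used the wrist camera for the fits. In the last side picture the whole panel sits about 2 pixels below where I predicted, which matches that offset.

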